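Load the counting slide under the stage clips

ROBOT

A 6-joint arm with a two-finger parallel gripper is mounted at the origin on a cart in front of the work surface, level with it; the furniture and walls round the work are solid. World frame = base frame: x ahead of the robot, y to its left, z up, the work surface at z = 0. Lengths are in m, angles in degrees, forces in N, time in s.
With the tool pointing down it reaches from about 0.375 to 0.9 m from the base axis. Payload 3.1 kg.
Tool frame: the origin (TCP) lies between the finger pads; the fingertips stand 11 mm ahead of it and the grasp point (between the pads) lies 8 mm behind it; z points along the fingers, y is the direction in which the jaws open and shut (so a half turn about z gives the same grasp; the last joint's range is limited). The gripper opens to 87 mm and grips with 3 to 60 N. Pads are 19 mm wide; open, the fingers measure 117 mm over their backs; the gripper's body (75 mm by 190 mm) begins 51 mm behind the grasp point.
Start: joints at [64.601, 30.224, 82.088, -0, 67.689, -10.227], TCP at [0.164, 0.603, 0.234] pointing down, gripper open.
Joint ranges: [-176.69, 176.69], [-43.24, 126.21], [12.49, 139.97], [-82, 262], [0, 151.66], [-163.58, 163.58]. Speed limits (degrees/s): [159.86, 159.86, 180, 180, 180, 180].

INTERFACE

Orientations are given as a 3x3 rotation matrix whose columns are the frame's x, y, z axes.
In Python, from rig import bot, vision gives the robot as it stands. The module is installed in compiled form; this text tells all that it offers.
- The arm moves only by the tool jog_arm, never from a script. Its argument "rows" is a list of rows, each an object with "dp": the shift along the tool's x, y, z in mm, a list of three; "turn": the turn, a rotation vector about the tool's x, y, z in degrees, a list of three; "grip": the opening, from 0 (shut) to 1 (fully open). A call has 1 to 10 rows; each row is the pose to reach, as a shift and turn from the pose commanded when the call began, along the tool's axes at that moment; what a row does not reach only later rows make up. A row lasts 1/10 s, in which the tool goes at most 50 mm and 8.59 degrees, less where a joint would pass 70% of its speed; a pose out of reach is approached as far as the arm can. A call with a gripper value outside its range is refused whole. The fingers move at their own pace and stop on an object; the grip force is fixed at half the most. Time passes only in rows, so rows that repeat a pose let the fingers close. It gives the time, the measured TCP pose, the force and the opening at its end, in the units of the state.
- bot.read_state(): the state, without advancing time (a new reading comes with each control period).
- vision.capture(name): name is "scene" or "side" or "wrist"; returns (picture, depth): 480x640x3 uint8, red, green, blue; 480x640 float32, m along the optical axis (not along the pixel's ray), 0 where there is no reading.
- vision.camera_info(name): a dict with "vertical_fov" (degrees; the focal length in pixels is half the picture's height over the tangent of half this angle, whatever the lens; pixels are square), "cx", "cy" (the principal point, pixels), "position" and "rotation" of the camera in the world. Camera axes: x right, y down, z forward; pixel columns grow to the right and rows downward; lengths in m; the calibration is good to about 2 mm. A picture is of the moment at which its call begins: read the wrist's pose just before it. camera_info takes no time and is no camera call; for the wrist camera it gives the pose at the moment of the call.
- bot.hand_in(): hands the job in, once; it reports no verdict.
The state is a dict: "time_s": time; "joint_positions": joint angles; "qvel": joint speeds; "tau": joint torques, N m; "position": TCP position; "tcp_rot": TCP orientation; "force": force on the tool from outside, world axes, zero at the start; "moment": the same for the moment, N m; "opening": opening from 0.0 (shut) to 1.0 (fully open).
Only numpy, scipy, OpenCV 4.12 (cv2) and the standard library are available. Lean on these libraries where they do the work, as an engineer would, in place of code of your own. Each camera call takes 0.05 s, during which the arm holds its last target.

TASK

Uncover the counting stage: lift its dust cover straight up off the two locating pins, keeping it level so that it does not cock and jam, and lay it flat on the soft grey felt mat. Then take the thick glass counting slide from its white rest, lay it on the black seat rail in front of the two spring clips and, keeping it level, slide it under both clips until it is fully home against the end stop and both clip noses have snapped down into the slide's cross groove. Let go of everything and leave the other things on the bench where they are.

Things in the scene. Friction and masses are not known exactly. Their poses are not given: they have to be found in the camera images.
- stage: Counting stage, fixed: low white housing with grey deck, 180 x 170 mm, x = -100 to +80, y = +-85 mm, deck top at z = 30 mm (a knob sticks out 12 mm in front at y = -52). Origin on the bench under the home position of the slide's centre; +x = direction in which the slide is pushed in (away from the robot, within the stage's yaw), z up. Nothing on it is higher than 63 mm but the cover's handle.
- seat_home (a point): On the seat rail's top (z 42 mm), under the slide's centre when it is home; axes as stage. The black rail is 22 mm wide, 12 mm above the deck, x = -95 to +35 mm. Two guide cheeks stand 37 mm apart beside it from x = 10 to 38 mm, 4 mm above its top; their flared mouth, about 46 mm wide, begins at x = 0.
- stop_face (a point): Middle of the end stop's front face at the height of the seat rail's top, 38 mm ahead (+x) of seat_home; the slide's leading end rests here when home. The stop rises 4 mm above the rail. Behind it the clips' hinges reach 13 mm above the rail.
- clip_left (a joint): Left (+y) spring clip, a steel leaf 9 mm wide hinged across the stage behind the stop; value = how far it is raised, rad: 0 = at rest without a slide, 0.115 = riding on the slide's top, 0.058 = snapped down in its groove. It presses with about 1 N and is lifted by the slide itself, pushed along the seat; pushing under both clips takes 2 to 8 N.
- clip_right (a joint): Right (-y) spring clip, otherwise as clip_left.
- clip_left_nose (a point): Underside of the left clip's nose, at rest 1 mm above the seat rail, 27.5 mm ahead (+x) of seat_home, 10 mm to its left. From the nose a lip slopes up at 30 degrees toward the incoming slide and ends 12 mm before the nose, 8 mm above the rail.
- clip_right_nose (a point): The same on the right clip, 10 mm to the right of seat_home.
- cover_handle (a point): Centre of the bar handle of the loose dust cover: bar 52 mm along x, 12 mm wide (y), 12 mm high, over the middle of a steel plate 69 (x) x 156 (y) x 5 mm, 0.18 kg. This point is 29 mm above the plate's underside; 18 mm free between bar and plate. z up. The plate rests on the collars of two locating pins 68 mm either side (y), which stand 11 mm out of it: free once raised 16 mm.
- soft_mat: Flat grey felt mat fixed on the bench to the left or right of the stage, 115 (x) x 195 (y) mm, 6 mm thick; origin under its centre. The cover goes here.
- slide_rest: White plastic slide rest fixed on the bench, on the side of the stage away from the mat: base 104 (x) x 56 (y) mm, 6 mm thick; the slide lies lengthwise on two rails along x, 23 mm over both, top z = 18 mm; end tabs 82 mm apart reach z = 20.5 mm. Origin under its centre.
- slide_center (a point): Centre, half-way up, of the loose glass counting slide, 76 (x) x 34 (y) x 5 mm, 35 g, z up. Two grooves cross its top along y, 8 mm wide and 2 mm deep, 23 to 31 mm either side of the middle; both ends are alike, either may lead. On the rest it overhangs the rails by 5.5 mm at each long side, 12 mm above the base: grip it across its width. Home, this point is 2.5 mm above seat_home.
- reagent_a: brown reagent bottle with white cap, 60 mm across, 135 high; origin under its centre. A bystander.
- reagent_b: white reagent bottle with blue cap, 52 mm across, 110 high; origin under its centre. A bystander.
- reagent_c: white reagent bottle with red cap, 45 mm across, 88 high; origin under its centre. A bystander.
- timer: bench timer, 58 x 66 x 18 mm; origin under its centre. A bystander.
- cap_dish: small round steel dish, 69 mm across, 20 high; origin under its centre. A bystander.
- tape_roll: roll of tape lying flat, 100 mm across, 25 high; origin under its centre. A bystander.
- marker_black: black marker pen lying on the bench, 135 mm long along its y, 17 thick; origin under its centre. A bystander.

How it is judged:
By the outcome, as a careful person would: the job done as asked, in the order asked, and still so for the second after the job is handed in, with the robot touching nothing.
It also fails if it takes over 61 s, if anything falls off the work surface, if the arm or the gripper's body presses on something with over 40 N, if the wrist force passes 120 N, or if a joint passes its speed limit or range.

## Working session

There is one attempt and no reset: what is moved stays moved. The work goes in short steps, Python scripts to look and compute and a tool call to move; the robot and the scene stay as the last step left them, time stands still between calls to the robot, and variables do not carry over. Pictures are saved under pics/ and viewed, and the job is handed in when it is done.

Besides the shell and the picture viewer there is one more tool, called after "Request:" in YAML: its name, and indented under it one key for each argument. jog_arm: Moves the arm, as the interface text tells. Its arguments: {"type":"object","properties":{"rows":{"type":"array"}},"required":["rows"]}

```bash
mkdir -p pics; ls
cat > h.py <<'E'
import numpy as np, cv2
from rig import bot, vision
def cap(n,f):
    ci=vision.camera_info(n); im,d=vision.capture(n)
    cv2.imwrite(f'pics/{f}.png',im[:,:,::-1]); np.savez(f'pics/{f}.npz',im=im,d=d,R=np.array(ci['rotation']),p=np.array(ci['position']),fov=ci['vertical_fov'],cx=ci['cx'],cy=ci['cy'])
    return im,d
def world(f):
    z=np.load(f'pics/{f}.npz'); d=z['d']; fl=d.shape[0]/2/np.tan(np.radians(z['fov'])/2)
    v,u=np.mgrid[:d.shape[0],:d.shape[1]]
    P=np.stack([(u-z['cx'])/fl*d,(v-z['cy'])/fl*d,d],-1)@z['R'].T+z['p']
    P[d==0]=np.nan
    return z['im'],P
E
python3 - <<'E'
from h import *
s=bot.read_state(); print({k:np.round(v,3).tolist() for k,v in s.items()})
for n in ['scene','side','wrist']:
    ci=vision.camera_info(n); print(n,ci['vertical_fov'],ci['cx'],ci['cy'],np.round(ci['position'],3),np.round(ci['rotation'],3).tolist())
    cap(n,n+'0')
E
```

```text
pics
{'time_s': 0.0, 'joint_positions': [64.603, 30.28, 82.157, 0.001, 67.69, -10.228], 'qvel': [-0.005, -0.147, 0.016, 0.0, 0.031, 0.171], 'tau': [-0.0, -44.004, -17.66, 0.063, 0.058, -0.0], 'position': [0.163, 0.603, 0.233], 'tcp_rot': [[-0.965, 0.262, -0.001], [0.262, 0.965, -0.002], [0.0, -0.002, -1.0]], 'force': [-0.077, 0.181, 0.26], 'moment': [-0.015, -0.012, 0.066], 'opening': 0.998}
scene 54.210370420246115 328.64603658748536 238.60711958670797 [ 0.144 -0.772  0.944] [[0.895, -0.302, 0.329], [-0.446, -0.625, 0.64], [0.013, -0.72, -0.694]]
side 56.614885882086675 324.67410855706623 241.45190532436226 [0.025 0.981 0.471] [[-0.865, -0.186, 0.467], [-0.502, 0.28, -0.818], [0.022, -0.942, -0.335]]
wrist 58.18708216868185 318.1537178866762 233.77126001059023 [0.098 0.62  0.385] [[0.262, 0.934, 0.243], [0.965, -0.253, -0.067], [-0.001, 0.252, -0.968]]
```

View pics/scene0.png

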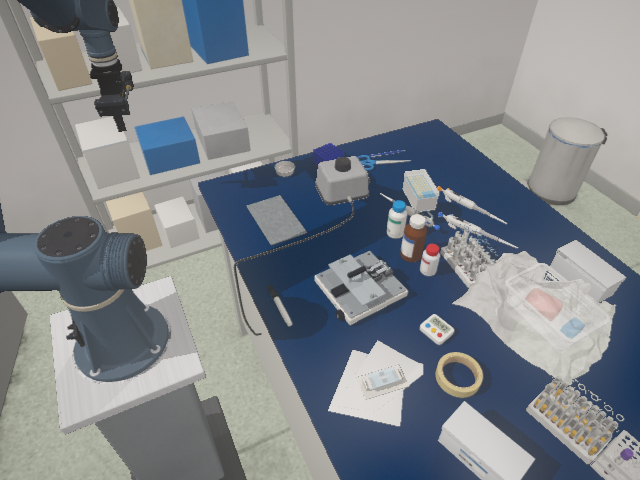

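View pics/side0.png

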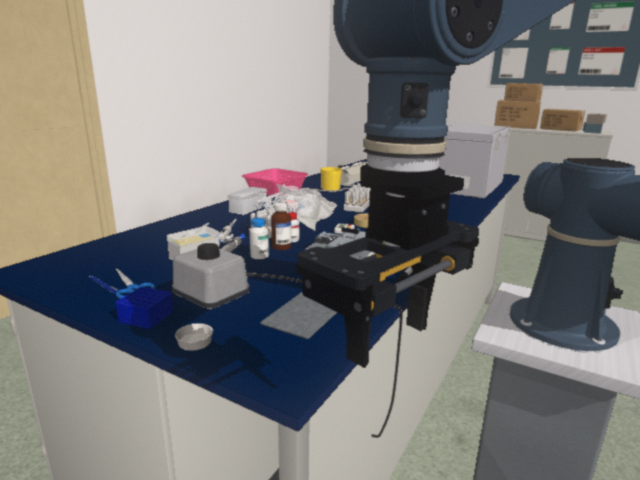

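View pics/wrist0.png

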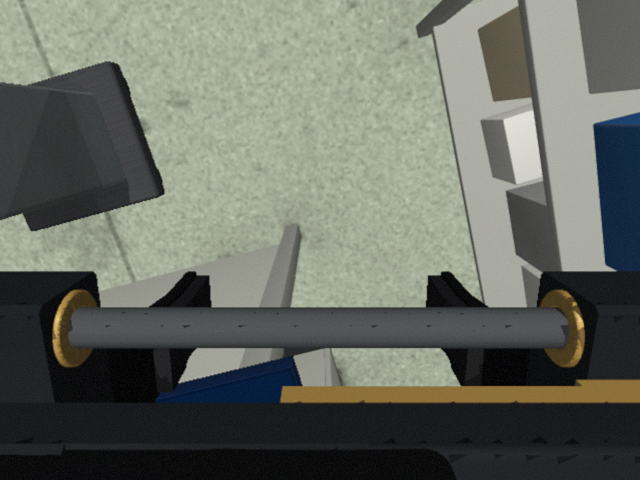

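Scene view: the stage with its cover is near (362,284), the mat near (277,218), the slide on its rest near (383,380), and the bottles at (397–430, 220–260), close behind the stage. I'll measure these from the depth.

Run:
```python
from h import *
im,P=world('scene0')
for (a,b,c,d,n,s) in [(305,235,415,325,'stage',7),(345,355,425,405,'rest',9)]:
    cv2.imwrite(f'pics/z_{n}.png',cv2.resize(im[b:d,a:c,::-1],None,fx=s,fy=s,interpolation=cv2.INTER_CUBIC))
for n,(u,v) in dict(mat=(277,218),cover=(350,270),rest=(383,380),tim=(437,329),deskr=(330,340),rb=(398,206),ra=(417,222),rc=(432,250)).items(): print(n,np.round(P[v,u],3))
# topdown z
m=np.isfinite(P[...,2])&(P[...,0]>0.2)&(P[...,0]<0.9)&(P[...,1]>-.35)&(P[...,1]<.45)&(P[...,2]<0.2)&(P[...,2]>-.02)
T=np.zeros((560,640,3),np.uint8)
Q=P[m];C=im[m]
o=np.argsort(Q[:,2])
for q,c in zip(Q[o],C[o]):
    r=int((0.9-q[0])*800);k=int((.45-q[1])*800); 
    cv2.rectangle(T,(k-1,r-1),(k+1,r+1),c[::-1].tolist(),-1)
cv2.imwrite('pics/top0.png',T)
```

```text
mat [0.488 0.24  0.006]
cover [ 0.564 -0.077  0.052]
rest [ 0.49  -0.367  0.022]
tim [ 0.678 -0.306  0.015]
deskr [ 0.44  -0.211 -0.002]
rb [0.769 0.029 0.111]
ra [ 0.761 -0.07   0.135]
rc [ 0.768 -0.138  0.09 ]
```

View pics/top0.png

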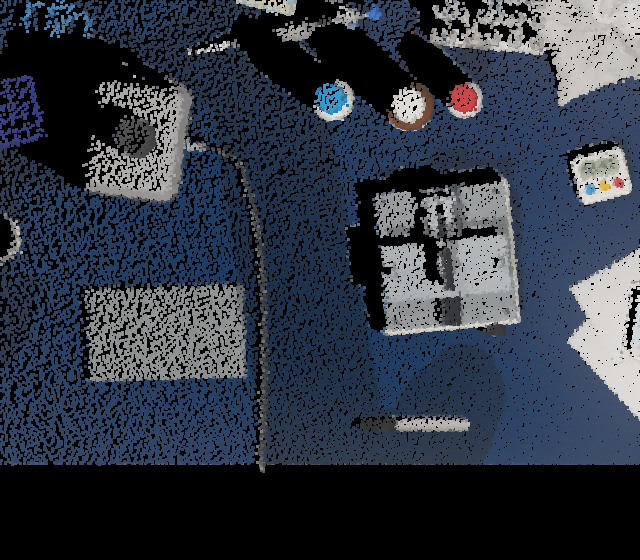

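View pics/z_stage.png

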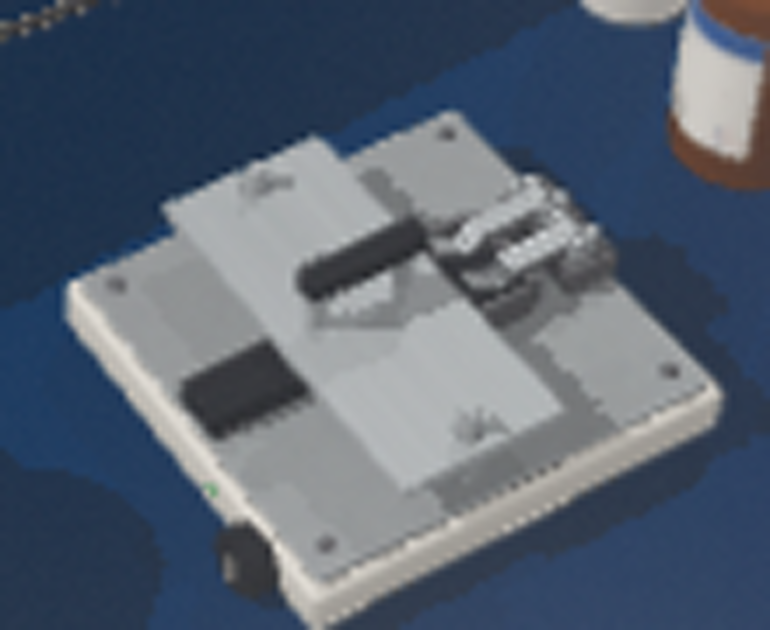

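View pics/z_rest.png

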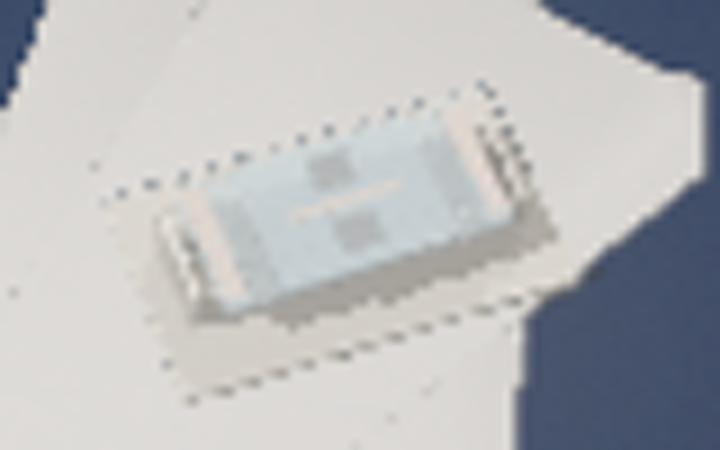

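```bash
cat >> h.py <<'E'
def rect(Q):
    (c,s,a)=cv2.minAreaRect((Q[:,:2]*1000).astype(np.float32)); return np.round(c,1),np.round(s,1),round(a,2)
def reg(P,x0,x1,y0,y1,z0,z1):
    return np.isfinite(P[...,2])&(P[...,0]>x0)&(P[...,0]<x1)&(P[...,1]>y0)&(P[...,1]<y1)&(P[...,2]>z0)&(P[...,2]<z1)
E
python3 - <<'E'
from h import *
im,P=world('scene0')
st=reg(P,.45,.72,-.22,.03,.0,.12)
print(np.histogram(P[st][:,2],bins=np.arange(0,.12,.004)))
def p(n,m): 
    Q=P[m]; print(n,len(Q),*rect(Q),'z med',np.median(Q[:,2]).round(4),'med',np.median(Q,0).round(4))
p('stage',reg(P,.45,.72,-.22,.05,.025,.035))
p('plate',reg(P,.45,.72,-.22,.05,.047,.056))
p('handle',reg(P,.45,.65,-.22,.05,.068,.1))
g=im.astype(int); 
p('mat',reg(P,.38,.6,.1,.4,.003,.012)&(g.max(-1)-g.min(-1)<25))
p('slide',reg(P,.4,.58,-.45,-.28,.0185,.03))
p('base',reg(P,.4,.58,-.45,-.28,.004,.008))
p('hi',reg(P,.4,.58,-.45,-.28,.0012,.08))
p('knobbox',reg(P,.6,.85,.2,.38,.02,.2))
print(np.nanmax(P[reg(P,.6,.85,.2,.38,.02,.2)][:,2]))
E
```

```text
(array([1407,   68,   71,   96,   93,  173,  469, 1153,  183,   83,  162,
        130,  763,  496,   29,   17,    6,    3,   20,   36,   47,    7,
          0,    0,    0,    0,    0,    0,    0]), array([0.   , 0.004, 0.008, 0.012, 0.016, 0.02 , 0.024, 0.028, 0.032,
       0.036, 0.04 , 0.044, 0.048, 0.052, 0.056, 0.06 , 0.064, 0.068,
       0.072, 0.076, 0.08 , 0.084, 0.088, 0.092, 0.096, 0.1  , 0.104,
       0.108, 0.112, 0.116]))
stage 1722 [ 571.8 -108.4] [191.2 170.5] 4.8 z med 0.0295 med [ 0.5419 -0.1377  0.0295]
plate 1302 [ 592.9 -104. ] [129.5 160.3] 5.27 z med 0.0515 med [ 0.5657 -0.1154  0.0515]
handle 113 [ 563.4 -107.3] [52.3 14.8] 4.8 z med 0.0798 med [ 0.5625 -0.1105  0.0798]
mat 1652 [487.5 228.2] [218.1 225.7] 1.52 z med 0.0059 med [0.4826 0.2253 0.0059]
slide 540 [ 493.2 -360.9] [36.3 87.7] 82.04 z med 0.022 med [ 0.4914 -0.361   0.022 ]
base 892 [ 489.8 -359.8] [160.1 178.8] 89.45 z med 0.0051 med [ 0.4778 -0.3654  0.0051]
hi 3423 [ 490. -365.] [169.7 179.9] 89.92 z med 0.0037 med [ 0.4827 -0.3638  0.0037]
knobbox 1860 [733.1 268.1] [138.8 163.2] 79.46 z med 0.0818 med [0.7122 0.2438 0.0818]
0.11831408445738312
```

```bash
cat >> h.py <<'E'
from scipy.spatial.transform import Rotation as Ro
def plan(xyz,yaw,down=True):
    """tool-frame mm shift and rotvec (deg) to reach world TCP xyz (m), tool x heading yaw deg, pointing down"""
    s=bot.read_state(); R=np.array(s['tcp_rot']); p=np.array(s['position'])
    c,n=np.cos(np.radians(yaw)),np.sin(np.radians(yaw))
    G=np.array([[c,n,0],[n,-c,0],[0,0,-1.]])
    print('t',round(s['time_s'],2),'p',p.round(4),'F',np.round(s['force'],1),'op',round(s['opening'],3),'yaw',round(np.degrees(np.arctan2(R[1,0],R[0,0])),2),'tilt',np.round(R[:2,2],4))
    print('dp',(R.T@(np.array(xyz)-p)*1000).round(1),'turn',np.round(Ro.from_matrix(R.T@G).as_rotvec(degrees=True),2))
E
python3 -c "
from h import *
plan([.555,-.107,.234],184.8)"
```

```text
t 0.15 p [0.1633 0.6027 0.2328] F [-0.1 -1.2  0.5] op 1.002 yaw 164.83 tilt [-0.0007 -0.0015]
dp [-5.638e+02 -5.825e+02 -4.000e-01] turn [ -0.09  -0.03 -19.97]
```

Request:
jog_arm:
  rows:
    - {"dp": [-30, -31, 0], "turn": [0, 0, -4], "grip": 1}
    - {"dp": [-564, -582, 0], "turn": [0, 0, -20], "grip": 1}
    - {"dp": [-564, -582, 0], "turn": [0, 0, -20], "grip": 1}
    - {"dp": [-564, -582, 0], "turn": [0, 0, -20], "grip": 1}
    - {"dp": [-564, -582, 0], "turn": [0, 0, -20], "grip": 1}
    - {"dp": [-564, -582, 0], "turn": [0, 0, -20], "grip": 1}
    - {"dp": [-564, -582, 0], "turn": [0, 0, -20], "grip": 1}
    - {"dp": [-564, -582, 0], "turn": [0, 0, -20], "grip": 1}
    - {"dp": [-564, -582, 0], "turn": [0, 0, -20], "grip": 1}
    - {"dp": [-564, -582, 0], "turn": [0, 0, -20], "grip": 1}

```text
time_s: 1.15
position: [0.402, 0.171, 0.2336]
tcp_rot: [[-0.996, -0.084, 0.0], [-0.084, 0.996, 0.0], [-0.0, 0.0, -1.0]]
force: [-0.1, 0.7, -0.3]
opening: 0.996
```

```bash
python3 -c "
from h import *
plan([.555,-.107,.234],184.8)"
```

```text
t 1.15 p [0.402  0.171  0.2336] F [-0.1  0.7 -0.3] op 0.996 yaw -175.17 tilt [0.0002 0.0002]
dp [-129.1 -289.9   -0.4] turn [0.01 0.01 0.03]
```

Request:
jog_arm:
  rows:
    - {"dp": [-124, -282, 0], "turn": [0, 0, 0], "grip": 1}
    - {"dp": [-124, -282, 0], "turn": [0, 0, 0], "grip": 1}
    - {"dp": [-124, -282, 0], "turn": [0, 0, 0], "grip": 1}
    - {"dp": [-124, -282, 0], "turn": [0, 0, 0], "grip": 1}
    - {"dp": [-124, -282, 0], "turn": [0, 0, 0], "grip": 1}
    - {"dp": [-124, -282, 0], "turn": [0, 0, 0], "grip": 1}
    - {"dp": [-124, -282, 0], "turn": [0, 0, 0], "grip": 1}
    - {"dp": [-124, -282, 0], "turn": [0, 0, 0], "grip": 1}

```text
time_s: 1.95
position: [0.5491, -0.0993, 0.233]
tcp_rot: [[-0.997, -0.081, -0.0], [-0.081, 0.997, 0.0], [0.0, 0.0, -1.0]]
force: [-0.3, -0.0, -0.2]
opening: 0.998
```

```bash
python3 -c "
from h import *
plan([.555,-.107,.234],184.8)
cap('wrist','w1'); cap('scene','s1'); cap('side','d1')"
```

```text
t 1.95 p [ 0.5491 -0.0993  0.233 ] F [-0.3 -0.  -0.2] op 0.998 yaw -175.34 tilt [-0.0005  0.0003]
dp [-5.3 -8.1 -1. ] turn [ 0.02 -0.03 -0.14]
```

View pics/w1.png

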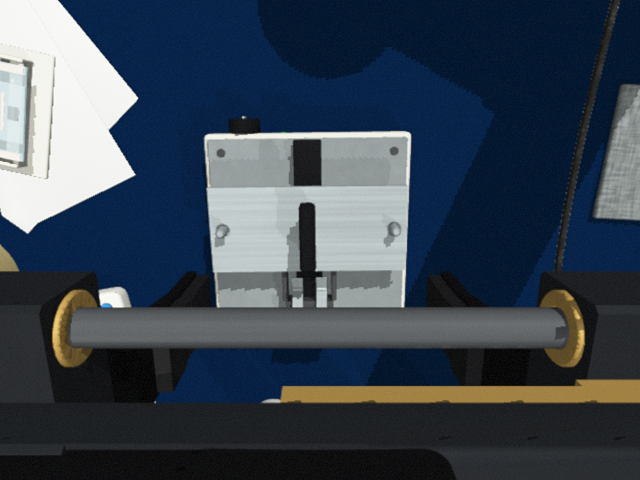

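View pics/d1.png

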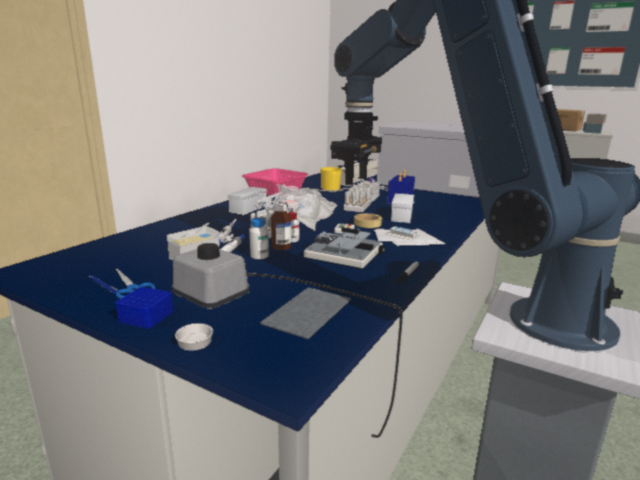

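Wrist view: the stage is centred, with the handle at about (307,237), pins at (222,231) and (394,229), and the clips at (310,290). I'll measure it.

Run:
```python
from h import *
im,P=world('w1')
v,u=np.mgrid[:480,:640]; clear=(v<300)&(u>150)&(u<460)
def p(n,m): 
    m=m&clear; Q=P[m]; print(n,len(Q),*rect(Q),'med',np.median(Q,0).round(4)); return Q
g=im.astype(int)
p('handle',reg(P,.4,.75,-.22,.05,.072,.1)&(u<340)&(u>280))
p('plate',reg(P,.4,.62,-.22,.05,.048,.055))
p('stage',reg(P,.4,.75,-.22,.05,.026,.035))
p('rail',reg(P,.4,.55,-.16,-.05,.038,.046))
p('mat',reg(P,.38,.6,.1,.4,.003,.012)&(g.max(-1)-g.min(-1)<25))
# handle/rail centrelines, plate edges via lines
for n,(z0,z1,x0,x1) in dict(h=(.072,.1,.45,.6),rail=(.038,.046,.44,.53)).items():
    m=reg(P,x0,x1,-.15,-.07,z0,z1)&clear&(im.max(-1)<90); Q=P[m]
    xs=np.arange(Q[:,0].min()+.003,Q[:,0].max()-.003,.004)
    L=[(x,(q[:,1].min()+q[:,1].max())/2,np.ptp(q[:,1])) for x in xs if len(q:=Q[abs(Q[:,0]-x)<.002])>3]
    L=np.array(L); k=np.polyfit(L[:,0],L[:,1],1); print(n,'yaw',np.degrees(np.arctan(k[0])).round(2),'y@.5634',np.polyval(k,.5634).round(4),'w',np.median(L[:,2]).round(4),L[:,0].min(),L[:,0].max())
for (uu,vv) in [(222,231),(394,229),(307,205),(307,260),(221,153),(394,151),(297,285),(322,285)]: print((uu,vv),P[vv,uu].round(4),im[vv,uu])
```

```text
handle 1127 [ 563.8 -107.3] [51.1 11.7] 4.57 med [ 0.5619 -0.1072  0.0828]
plate 15466 [ 575.7 -106.1] [ 92.2 156.4] 5.36 med [ 0.5626 -0.1057  0.0532]
stage 13422 [ 557.2 -107.7] [156.6 169.6] 4.61 med [ 0.5203 -0.1176  0.0311]
rail 1295 [ 513. -112.] [35.9 22. ] 4.84 med [ 0.5128 -0.1118  0.0432]
mat 0 [0. 0.] [0. 0.] 0.0 med [nan nan nan]
h yaw 5.38 y@.5634 -0.1074 w 0.0112 0.5412609068628197 0.5852609068628197
rail yaw 5.33 y@.5634 -0.1075 w 0.0209 0.4979163438391126 0.5259163438391122
(222, 231) [ 0.5685 -0.173   0.0636] [152 160 162]
(394, 229) [ 0.5563 -0.0411  0.063 ] [160 169 168]
(307, 205) [ 0.5394 -0.1091  0.0819] [22 23 26]
(307, 260) [ 0.5801 -0.1061  0.0835] [22 26 27]
(221, 153) [ 0.5121 -0.182   0.0322] [83 83 84]
(394, 151) [ 0.4992 -0.043   0.0323] [86 87 87]
(297, 285) [ 0.6144 -0.1127  0.0474] [125 131 132]
(322, 285) [ 0.613  -0.0919  0.0467] [143 152 153]
  return _methods._mean(a, axis=axis, dtype=dtype,
  ret = um.true_divide(
```

```bash
python3 -c "
from h import *
plan([.5636,-.1074,.069],185.3)"
```

```text
t 2.1 p [ 0.5474 -0.0961  0.2332] F [-0.9  0.2 -0.8] op 1.001 yaw -175.11 tilt [-0.0021  0.0013]
dp [-15.5 -12.9 164.1] turn [ 0.08 -0.11 -0.41]
```

Request:
jog_arm:
  rows:
    - {"dp": [-15.5, -13, 20], "turn": [0, 0, -0.4], "grip": 1}
    - {"dp": [-15.5, -13, 50], "turn": [0, 0, -0.4], "grip": 1}
    - {"dp": [-15.5, -13, 80], "turn": [0, 0, -0.4], "grip": 1}
    - {"dp": [-15.5, -13, 105], "turn": [0, 0, -0.4], "grip": 1}
    - {"dp": [-15.5, -13, 120], "turn": [0, 0, -0.4], "grip": 1}
    - {"dp": [-15.5, -13, 120], "turn": [0, 0, -0.4], "grip": 1}
    - {"dp": [-15.5, -13, 120], "turn": [0, 0, -0.4], "grip": 1}

```text
time_s: 2.8
position: [0.565, -0.108, 0.114]
tcp_rot: [[-0.996, -0.093, -0.0], [-0.093, 0.996, 0.0], [0.0, 0.0, -1.0]]
force: [0.1, 0.2, -0.1]
opening: 0.997
```

```bash
python3 -c "
from h import *
plan([.5636,-.1074,.069],185.3)"
```

```text
t 2.8 p [ 0.565 -0.108  0.114] F [ 0.1  0.2 -0.1] op 0.997 yaw -174.67 tilt [-0.0004  0.0003]
dp [ 1.3  0.7 45. ] turn [ 0.02 -0.02  0.03]
```

Request:
jog_arm:
  rows:
    - {"dp": [1.3, 0.5, 20], "turn": [0, 0, 0], "grip": 1}
    - {"dp": [1.3, 0.5, 38], "turn": [0, 0, 0], "grip": 0.6}
    - {"dp": [1.3, 0.5, 45], "turn": [0, 0, 0], "grip": 0.5}
    - {"dp": [1.3, 0.5, 45], "turn": [0, 0, 0], "grip": 0.3}
    - {"dp": [1.3, 0.5, 45], "turn": [0, 0, 0], "grip": 0}
    - {"dp": [1.3, 0.5, 45], "turn": [0, 0, 0], "grip": 0}
    - {"dp": [1.3, 0.5, 45], "turn": [0, 0, 0], "grip": 0}
    - {"dp": [1.3, 0.5, 45], "turn": [0, 0, 0], "grip": 0}
    - {"dp": [1.3, 0.5, 45], "turn": [0, 0, 0], "grip": 0}

```text
time_s: 3.7
position: [0.5641, -0.1091, 0.0689]
tcp_rot: [[-0.996, -0.091, 0.0], [-0.091, 0.996, -0.0], [-0.0, -0.0, -1.0]]
force: [-0.4, -0.2, 0.9]
opening: 0.357
```

```bash
python3 -c "
from h import *
plan([.5636,-.1074,.069],185.3);print(bot.read_state()['moment'])
cap('wrist','w2')"
```

```text
t 3.7 p [ 0.5641 -0.1091  0.0689] F [-0.4 -0.2  0.9] op 0.357 yaw -174.77 tilt [ 0.0005 -0.0002]
dp [ 0.3  1.8 -0.1] turn [-0.01  0.03 -0.07]
[0.04708173 0.00609174 0.03128237]
```

View pics/w2.png

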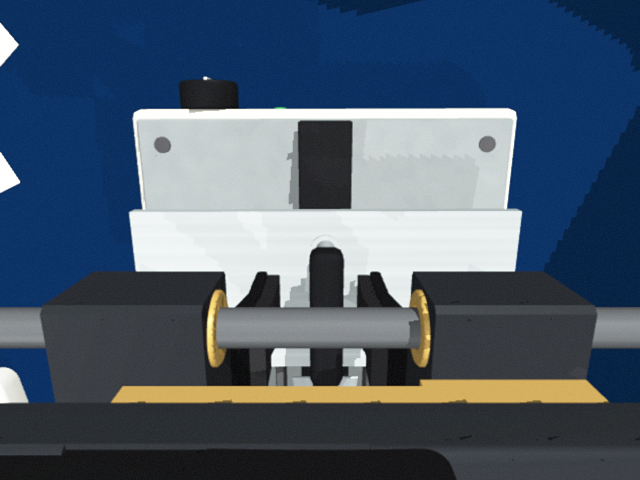

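Request:
jog_arm:
  rows:
    - {"dp": [0, 1.3, 0], "turn": [0, 0, 0], "grip": 0}
    - {"dp": [0, 1.3, 0], "turn": [0, 0, 0], "grip": 0}
    - {"dp": [0, 1.3, 0], "turn": [0, 0, 0], "grip": 0}
    - {"dp": [0, 1.3, 0], "turn": [0, 0, 0], "grip": 0}
    - {"dp": [0, 1.3, 0], "turn": [0, 0, 0], "grip": 0}
    - {"dp": [0, 1.3, 0], "turn": [0, 0, 0], "grip": 0}

```text
time_s: 4.35
position: [0.5636, -0.1074, 0.0685]
tcp_rot: [[-0.996, -0.091, -0.0], [-0.091, 0.996, 0.0], [0.0, 0.0, -1.0]]
force: [-0.6, 2.1, 0.3]
opening: 0.13
```

```bash
python3 -c "
from h import *
plan([.5636,-.1074,.069],185.3);print(bot.read_state()['moment'])"
```

```text
t 4.35 p [ 0.5636 -0.1074  0.0685] F [-0.6  2.1  0.3] op 0.13 yaw -174.78 tilt [-0.0004  0.0004]
dp [ 0.   0.  -0.5] turn [ 0.03 -0.02 -0.08]
[0.32389729 0.02636011 0.0183361 ]
```

Request:
jog_arm:
  rows:
    - {"dp": [0, 0, -2], "turn": [0, 0, 0], "grip": 0}
    - {"dp": [0, 0, -5], "turn": [0, 0, 0], "grip": 0}
    - {"dp": [0, 0, -8], "turn": [0, 0, 0], "grip": 0}
    - {"dp": [0, 0, -11], "turn": [0, 0, 0], "grip": 0}
    - {"dp": [0, 0, -14], "turn": [0, 0, 0], "grip": 0}
    - {"dp": [0, 0, -17], "turn": [0, 0, 0], "grip": 0}
    - {"dp": [0, 0, -20], "turn": [0, 0, 0], "grip": 0}
    - {"dp": [0, 0, -24], "turn": [0, 0, 0], "grip": 0}
    - {"dp": [0, 0, -28], "turn": [0, 0, 0], "grip": 0}
    - {"dp": [0, 0, -32], "turn": [0, 0, 0], "grip": 0}

```text
time_s: 5.35
position: [0.5638, -0.1078, 0.101]
tcp_rot: [[-0.996, -0.091, 0.0], [-0.091, 0.996, -0.0], [-0.0, -0.0, -1.0]]
force: [0.2, -0.2, -2.8]
opening: 0.135
```

Run:
```python
from h import *
plan([.5636,-.1074,.16],185.3);print(bot.read_state()['moment'])
cap('wrist','w3'); im,P=world('w3')
v,u=np.mgrid[:480,:640]
m=reg(P,.4,.6,-.25,.05,.07,.1)&(v<270)
Q=P[m]; A=np.c_[Q[:,:2],np.ones(len(Q))]; print(len(Q),np.linalg.lstsq(A,Q[:,2],rcond=None)[0],rect(Q))
```

```text
t 5.35 p [ 0.5638 -0.1078  0.101 ] F [ 0.2 -0.2 -2.8] op 0.135 yaw -174.77 tilt [ 0.0002 -0.0002]
dp [  0.2   0.4 -59. ] turn [-0.01  0.01 -0.07]
[-0.0027729   0.07672949  0.05722296]
22409 [0.01707335 0.00096497 0.07649811] (array([ 542.6, -111. ]), array([ 25. , 157.4]), 5.25)
```

View pics/w3.png

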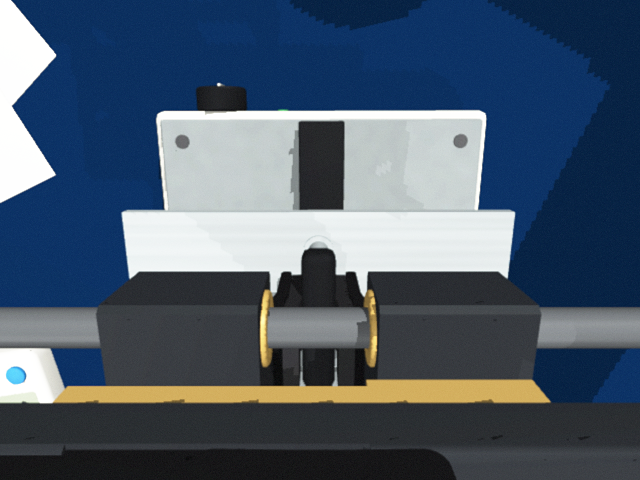

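Run:
```python
from h import *
for f in ['scene0','s1','d1','side0']:
    im,P=world(f); g=im.astype(int)
    m=(reg(P,.38,.6,.125,.4,-.01,.02)&(g.max(-1)-g.min(-1)<30)&(g.mean(-1)>70)).astype(np.uint8)
    m=cv2.morphologyEx(m,cv2.MORPH_OPEN,np.ones((3,3)))
    n,l,s,c=cv2.connectedComponentsWithStats(m); 
    if n<2: continue
    k=1+s[1:,4].argmax(); Q=P[l==k]; print(f,len(Q),rect(Q),np.median(Q,0).round(4))
```

```text
scene0 1683 (array([486. , 240.8]), array([119.9, 202.6]), 1.87) [0.4827 0.2348 0.0057]
s1 1678 (array([486. , 242.7]), array([119.6, 200.8]), 1.56) [0.4826 0.2345 0.0056]
d1 2394 (array([485.9, 240.2]), array([123.4, 211.2]), 1.25) [0.4787 0.2621 0.0055]
side0 1814 (array([485.8, 262.7]), array([122.6, 167. ]), 1.89) [0.4807 0.2843 0.0054]
```

```bash
python3 -c "
from h import *
plan([.486,.241,.14],181.8)"
```

```text
t 5.4 p [ 0.5642 -0.1079  0.1016] F [-0.2 -0.4 -1.8] op 0.137 yaw -174.77 tilt [ 0.0013 -0.0006]
dp [ 46.1 354.6 -38.7] turn [-0.04  0.07  3.43]
```

Request:
jog_arm:
  rows:
    - {"dp": [0, 0, -12], "turn": [0, 0, 0], "grip": 0}
    - {"dp": [0, 2, -26], "turn": [0, 0, 0], "grip": 0}
    - {"dp": [2, 15, -36], "turn": [0, 0, 0.2], "grip": 0}
    - {"dp": [5, 40, -39], "turn": [0, 0, 0.4], "grip": 0}
    - {"dp": [10, 75, -39], "turn": [0, 0, 0.8], "grip": 0}
    - {"dp": [15, 115, -39], "turn": [0, 0, 1.2], "grip": 0}
    - {"dp": [20, 155, -39], "turn": [0, 0, 1.6], "grip": 0}
    - {"dp": [25, 195, -39], "turn": [0, 0, 2], "grip": 0}
    - {"dp": [30, 235, -39], "turn": [0, 0, 2.4], "grip": 0}
    - {"dp": [35, 272, -39], "turn": [0, 0, 2.8], "grip": 0}

```text
time_s: 6.4
position: [0.503, 0.1624, 0.1406]
tcp_rot: [[-0.999, -0.043, 0.001], [-0.043, 0.999, 0.0], [-0.001, 0.0, -1.0]]
force: [0.9, -0.0, -1.7]
opening: 0.136
```

```bash
python3 -c "
from h import *
plan([.486,.241,.14],181.8)"
```

```text
t 6.4 p [0.503  0.1624 0.1406] F [ 0.9 -0.  -1.7] op 0.136 yaw -177.56 tilt [0.0007 0.0005]
dp [13.7 79.2  0.6] turn [0.02 0.04 0.64]
```

Request:
jog_arm:
  rows:
    - {"dp": [5, 28, 0], "turn": [0, 0, 0.3], "grip": 0}
    - {"dp": [9, 50, 8], "turn": [0, 0, 0.6], "grip": 0}
    - {"dp": [12, 66, 20], "turn": [0, 0, 0.6], "grip": 0}
    - {"dp": [13, 74, 40], "turn": [0, 0, 0.6], "grip": 0}
    - {"dp": [13, 76, 60], "turn": [0, 0, 0.6], "grip": 0}
    - {"dp": [13, 76, 76], "turn": [0, 0, 0.6], "grip": 0}
    - {"dp": [13, 76, 88], "turn": [0, 0, 0.6], "grip": 0}
    - {"dp": [13, 76, 96], "turn": [0, 0, 0.6], "grip": 0}
    - {"dp": [13, 76, 96], "turn": [0, 0, 0.6], "grip": 0}
    - {"dp": [13, 76, 96], "turn": [0, 0, 0.6], "grip": 0}

```text
time_s: 7.4
position: [0.4883, 0.2354, 0.044]
tcp_rot: [[-0.999, -0.032, 0.001], [-0.032, 0.999, 0.0], [-0.001, 0.0, -1.0]]
force: [0.0, -0.3, -1.8]
opening: 0.135
```

```bash
python3 -c "
from h import *
plan([.486,.241,.0275],181.8)
cap('wrist','w4');cap('side','d4')"
```

```text
t 7.4 p [0.4883 0.2354 0.044 ] F [ 0.  -0.3 -1.8] op 0.135 yaw -178.18 tilt [0.0007 0.0002]
dp [ 2.1  5.6 16.5] turn [0.01 0.04 0.02]
```

View pics/w4.png

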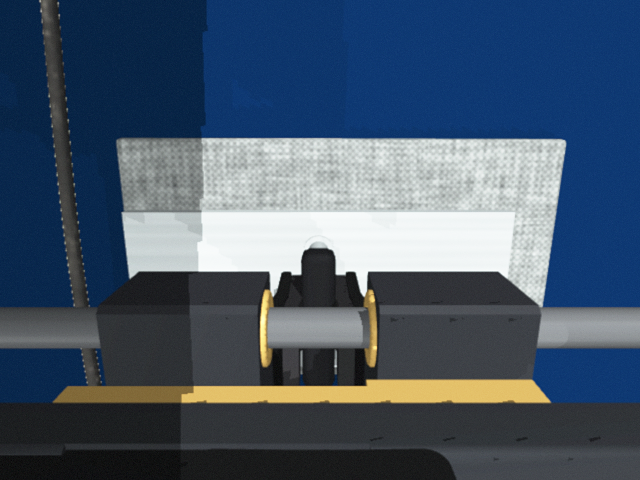

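View pics/d4.png

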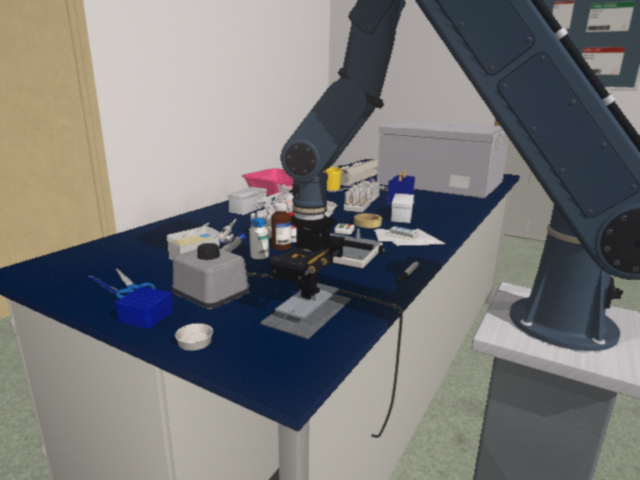

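Run:
```python
from h import *
im,P=world('w4')
for r in (160,190,225):
  for uu in (118,124,130,500,512,520,545,555,560): print(r,uu,P[r,uu].round(4),im[r,uu])
for r in (138,142,146,205,209,214): print(r,P[r,320].round(4),im[r,320])
```

```text
160 118 [0.4398 0.1432 0.0013] [ 98 110 118]
160 124 [0.439  0.1488 0.0081] [175 184 180]
160 130 [0.439  0.1511 0.0073] [139 145 145]
160 500 [0.4339 0.3114 0.0076] [216 224 221]
160 512 [0.4337 0.3165 0.0079] [203 209 207]
160 520 [0.4337 0.3205 0.0067] [209 217 215]
160 545 [0.4334 0.3317 0.006 ] [208 218 215]
160 555 [0.4331 0.3348 0.0084] [225 230 230]
160 560 [0.4331 0.3374 0.0076] [202 211 208]
190 118 [0.4533 0.1422 0.0017] [ 9 38 69]
190 124 [0.4522 0.1475 0.0074] [128 136 133]
190 130 [0.4521 0.1502 0.0076] [131 138 135]
190 500 [0.447  0.3134 0.007 ] [197 204 203]
190 512 [0.4469 0.3188 0.007 ] [222 228 226]
190 520 [0.4467 0.3221 0.0073] [201 208 205]
190 545 [0.4464 0.3332 0.0073] [221 228 227]
190 555 [0.4462 0.3376 0.0073] [231 235 234]
190 560 [0.4469 0.3429 0.0019] [ 26  62 117]
225 118 [0.4699 0.1403 0.0007] [ 7 36 69]
225 124 [0.463  0.1553 0.0276] [196 207 206]
225 130 [0.4627 0.1582 0.0286] [196 206 205]
225 500 [0.4582 0.3065 0.0276] [242 246 247]
225 512 [0.4578 0.3107 0.029 ] [241 245 246]
225 520 [0.4628 0.325  0.0063] [224 229 228]
225 545 [0.4623 0.3361 0.0068] [197 206 203]
225 555 [0.4631 0.3431 0.0025] [ 29  64 117]
225 560 [0.4634 0.3464 0.0008] [ 13  56 115]
138 [0.4272 0.2331 0.0051] [173 181 184]
142 [0.4287 0.2332 0.0083] [213 220 218]
146 [0.4305 0.2333 0.0065] [214 222 221]
205 [0.4565 0.2341 0.0061] [186 193 193]
209 [0.4578 0.2341 0.0083] [188 194 195]
214 [0.4556 0.234  0.0293] [247 250 250]
```

Request:
jog_arm:
  rows:
    - {"dp": [2, 5, 0], "turn": [0, 0, 0], "grip": 0}
    - {"dp": [2.5, 8, 3], "turn": [0, 0, 0], "grip": 0}
    - {"dp": [2.5, 8, 7], "turn": [0, 0, 0], "grip": 0}
    - {"dp": [2.5, 8, 11], "turn": [0, 0, 0], "grip": 0}
    - {"dp": [2.5, 8, 14], "turn": [0, 0, 0], "grip": 0}
    - {"dp": [2.5, 8, 16], "turn": [0, 0, 0], "grip": 0}
    - {"dp": [2.5, 8, 16], "turn": [0, 0, 0], "grip": 0}

```text
time_s: 8.2
position: [0.485, 0.2431, 0.0275]
tcp_rot: [[-0.999, -0.032, -0.001], [-0.032, 0.999, -0.0], [0.001, -0.0, -1.0]]
force: [-1.3, -0.1, -1.3]
opening: 0.129
```

```bash
python3 -c "
from h import *
plan([.485,.2425,.0275],181.8)"
```

```text
t 8.2 p [0.485  0.2431 0.0275] F [-1.3 -0.1 -1.3] op 0.129 yaw -178.18 tilt [-0.0006 -0.0001]
dp [ 0.  -0.6  0. ] turn [-0.01 -0.03  0.02]
```

Request:
jog_arm:
  rows:
    - {"dp": [0, -0.5, 0.5], "turn": [0, 0, 0], "grip": 0}
    - {"dp": [0, -0.5, 1], "turn": [0, 0, 0], "grip": 0}
    - {"dp": [0, -0.5, 1], "turn": [0, 0, 0], "grip": 0}

```text
time_s: 8.5
position: [0.4851, 0.2431, 0.0275]
tcp_rot: [[-0.999, -0.032, 0.0], [-0.032, 0.999, 0.001], [-0.0, 0.001, -1.0]]
force: [-2.2, 1.0, 7.8]
opening: 0.139
```

Request:
jog_arm:
  rows:
    - {"dp": [0, 0, -0.5], "turn": [0, 0, 0], "grip": 0.14}
    - {"dp": [0, 0, -0.5], "turn": [0, 0, 0], "grip": 0.3}
    - {"dp": [0, 0, -0.5], "turn": [0, 0, 0], "grip": 0.5}
    - {"dp": [0, 0, -0.5], "turn": [0, 0, 0], "grip": 0.6}
    - {"dp": [0, 0, -0.5], "turn": [0, 0, 0], "grip": 0.6}
    - {"dp": [0, 0, -10], "turn": [0, 0, 0], "grip": 0.6}
    - {"dp": [0, 0, -30], "turn": [0, 0, 0], "grip": 0.6}
    - {"dp": [0, 0, -60], "turn": [0, 0, 0], "grip": 0.6}
    - {"dp": [0, 0, -95], "turn": [0, 0, 0], "grip": 0.6}
    - {"dp": [0, 0, -125], "turn": [0, 0, 0], "grip": 0.6}

```text
time_s: 9.5
position: [0.4853, 0.2427, 0.1536]
tcp_rot: [[-0.999, -0.032, 0.001], [-0.032, 0.999, 0.0], [-0.001, 0.0, -1.0]]
force: [-0.1, -0.1, 0.0]
opening: 0.598
```

```bash
python3 -c "
from h import *
plan([.47,-.33,.2],172)
cap('wrist','w5')"
```

```text
t 9.5 p [0.4853 0.2427 0.1536] F [-0.1 -0.1  0. ] op 0.598 yaw -178.17 tilt [0.001  0.0002]
dp [  33.6 -572.   -46.5] turn [0.02 0.06 9.83]
```

View pics/w5.png

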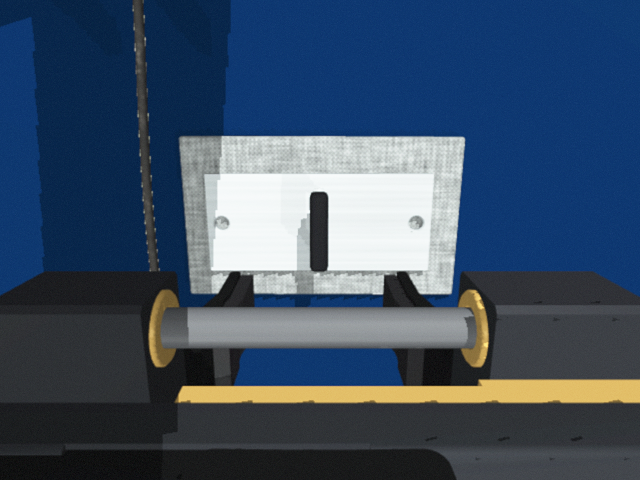

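Wrist view: the cover lies flat and centred on the mat, with margin all round. Next, over to the slide.

Request:
jog_arm:
  rows:
    - {"dp": [0, -25, -20], "turn": [0, 0, 1], "grip": 0.8}
    - {"dp": [4, -603, -46], "turn": [0, 0, 9.8], "grip": 0.8}
    - {"dp": [4, -603, -46], "turn": [0, 0, 9.8], "grip": 0.8}
    - {"dp": [4, -603, -46], "turn": [0, 0, 9.8], "grip": 0.8}
    - {"dp": [4, -603, -46], "turn": [0, 0, 9.8], "grip": 0.8}
    - {"dp": [4, -603, -46], "turn": [0, 0, 9.8], "grip": 0.8}
    - {"dp": [4, -603, -46], "turn": [0, 0, 9.8], "grip": 0.8}
    - {"dp": [4, -603, -46], "turn": [0, 0, 9.8], "grip": 0.8}
    - {"dp": [4, -603, -46], "turn": [0, 0, 9.8], "grip": 0.8}
    - {"dp": [4, -603, -46], "turn": [0, 0, 9.8], "grip": 0.8}

```text
time_s: 10.55
position: [0.4968, -0.2337, 0.1924]
tcp_rot: [[-0.99, 0.139, 0.001], [0.139, 0.99, -0.0], [-0.001, -0.0, -1.0]]
force: [0.5, 0.3, -0.7]
opening: 0.801
```

```bash
python3 -c "
from h import *
plan([.5,-.36,.2],172)"
```

```text
t 10.55 p [ 0.4968 -0.2337  0.1924] F [ 0.5  0.3 -0.7] op 0.801 yaw 172.0 tilt [ 0.0006 -0.0002]
dp [ -20.7 -124.6   -7.6] turn [-0.01  0.03  0.  ]
```

Request:
jog_arm:
  rows:
    - {"dp": [-10, -45, -4], "turn": [0, 0, 0], "grip": 0.8}
    - {"dp": [-18, -85, -7], "turn": [0, 0, 0], "grip": 0.8}
    - {"dp": [-20, -108, -7], "turn": [0, 0, 0], "grip": 0.8}
    - {"dp": [-20, -118, -7], "turn": [0, 0, 0], "grip": 0.8}
    - {"dp": [-20, -118, -7], "turn": [0, 0, 0], "grip": 0.8}
    - {"dp": [-20, -118, -7], "turn": [0, 0, 0], "grip": 0.8}

```text
time_s: 11.15
position: [0.5003, -0.3496, 0.1986]
tcp_rot: [[-0.99, 0.138, -0.001], [0.138, 0.99, 0.002], [0.001, 0.002, -1.0]]
force: [0.1, 0.1, -0.7]
opening: 0.799
```

```bash
python3 -c "
from h import *
plan([.5,-.36,.2],172)
cap('wrist','w6');cap('scene','s6')"
```

```text
t 11.15 p [ 0.5003 -0.3496  0.1986] F [ 0.1  0.1 -0.7] op 0.799 yaw 172.05 tilt [-0.001   0.0018]
dp [ -1.2 -10.3  -1.5] turn [ 0.1  -0.07  0.05]
```

View pics/w6.png

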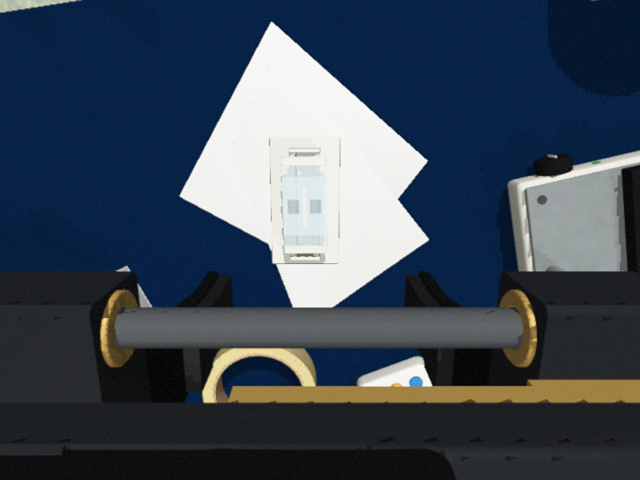

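View pics/s6.png

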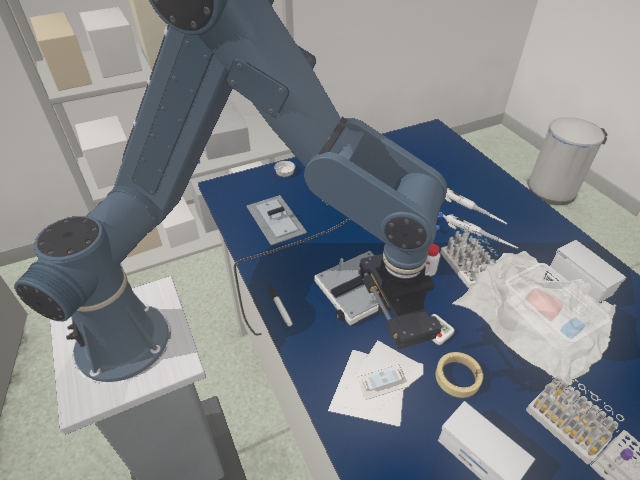

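Wrist view: the slide lies at about (304,206) and looks nearly aligned with the tool.

Run:
```python
from h import *
im,P=world('w6')
v,u=np.mgrid[:480,:640]; roi=(v<268)&(u>260)&(u<350)
m=reg(P,.4,.6,-.45,-.28,.0185,.028)&roi
m=cv2.morphologyEx(m.astype(np.uint8),cv2.MORPH_OPEN,np.ones((3,3)))>0
print('top',rect(P[m]),np.median(P[m],0).round(4))
m=reg(P,.4,.6,-.45,-.28,.004,.03)&roi
print('all',rect(P[m]))
im2=cv2.resize(im[125:275,255:355,::-1],None,fx=5,fy=4,interpolation=cv2.INTER_CUBIC);cv2.imwrite('pics/z6.png',im2)
# slide side edges per row: jump in z
for r in range(160,256,8):
    row=P[r,262:348,2]; k=np.where(row>.0165)[0]
    if len(k): print(r,262+k[0],262+k[-1],P[r,262+k[0]].round(4),P[r,262+k[-1]].round(4))
for r in range(145,266,3): print(r,P[r,304].round(4),im[r,304])
```

```text
top (array([ 493.7, -360.4]), array([34. , 87.9]), 82.39) [ 0.4912 -0.3598  0.0239]
all (array([ 473.8, -358.2]), array([ 72.7, 153.7]), 83.07)
160 281 326 [ 0.4566 -0.3724  0.0233] [ 0.4612 -0.3389  0.0236]
168 282 326 [ 0.4627 -0.3728  0.0217] [ 0.4673 -0.3397  0.022 ]
176 282 326 [ 0.4687 -0.3738  0.0214] [ 0.4731 -0.3405  0.0239]
184 282 326 [ 0.4745 -0.3745  0.0237] [ 0.4791 -0.3413  0.0241]
192 282 326 [ 0.4804 -0.3754  0.0248] [ 0.4854 -0.3421  0.0227]
200 283 326 [ 0.4867 -0.3756  0.0244] [ 0.4914 -0.343   0.0233]
208 283 326 [ 0.4926 -0.3765  0.0254] [ 0.4974 -0.3438  0.0247]
216 283 326 [ 0.4991 -0.3777  0.024 ] [ 0.5038 -0.3447  0.0239]
224 284 326 [ 0.5055 -0.3779  0.0239] [ 0.5098 -0.3455  0.0251]
232 284 326 [ 0.5117 -0.3788  0.0249] [ 0.5164 -0.3464  0.024 ]
240 284 326 [ 0.5186 -0.3801  0.0228] [ 0.5229 -0.3472  0.0238]
248 284 326 [ 0.5251 -0.3811  0.0227] [ 0.5295 -0.3481  0.0234]
145 [ 0.4488 -0.3543  0.0064] [237 236 230]
148 [ 0.4504 -0.3541  0.0199] [210 211 200]
151 [ 0.4525 -0.3544  0.0212] [239 239 233]
154 [ 0.4555 -0.3552  0.0092] [174 174 163]
157 [ 0.4566
[... 915 characters left out ...]
 [ 0.5042 -0.3619  0.0255] [245 240 234]
223 [ 0.5068 -0.3623  0.0242] [245 240 235]
226 [ 0.5091 -0.3627  0.0248] [228 235 235]
229 [ 0.5115 -0.363   0.0248] [225 235 237]
232 [ 0.5141 -0.3634  0.0238] [222 234 236]
235 [ 0.5169 -0.3639  0.0222] [213 227 228]
238 [ 0.5194 -0.3643  0.0219] [208 221 221]
241 [ 0.5216 -0.3646  0.0226] [207 220 219]
244 [ 0.5242 -0.365   0.0223] [208 223 224]
247 [ 0.526  -0.3652  0.0245] [243 238 231]
250 [ 0.5284 -0.3655  0.0245] [244 240 233]
253 [ 0.5343 -0.3667  0.013 ] [171 168 161]
256 [ 0.5343 -0.3665  0.0214] [163 164 154]
259 [ 0.5369 -0.3669  0.021 ] [232 231 223]
262 [ 0.5439 -0.3683  0.0072] [183 184 174]
265 [ 0.5475 -0.369   0.004 ] [242 243 240]
```

View pics/z6.png

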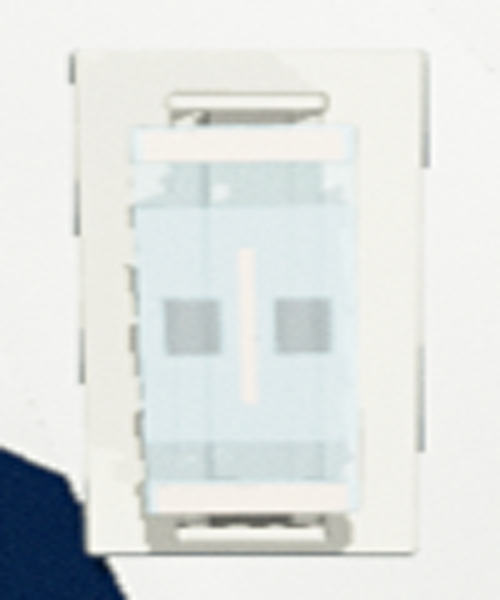

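```bash
python3 -c "
from h import *
plan([.4712,-.3571,.0205],172.5)"
```

```text
t 11.25 p [ 0.5006 -0.3493  0.1987] F [ 0.3 -0.6  0.2] op 0.806 yaw 172.12 tilt [-0.0008  0.0013]
dp [ 27.9 -12.  178.2] turn [ 0.07 -0.06 -0.38]
```

Request:
jog_arm:
  rows:
    - {"dp": [20, -9, 20], "turn": [0, 0, -0.4], "grip": 0.8}
    - {"dp": [28, -12, 55], "turn": [0, 0, -0.4], "grip": 0.8}
    - {"dp": [28, -12, 90], "turn": [0, 0, -0.4], "grip": 0.8}
    - {"dp": [28, -12, 115], "turn": [0, 0, -0.4], "grip": 0.8}
    - {"dp": [28, -12, 130], "turn": [0, 0, -0.4], "grip": 0.8}
    - {"dp": [28, -12, 130], "turn": [0, 0, -0.4], "grip": 0.8}
    - {"dp": [28, -12, 130], "turn": [0, 0, -0.4], "grip": 0.7}

```text
time_s: 11.95
position: [0.472, -0.3591, 0.0694]
tcp_rot: [[-0.991, 0.131, 0.001], [0.131, 0.991, -0.001], [-0.001, -0.001, -1.0]]
force: [0.2, -0.3, 0.3]
opening: 0.767
```

```bash
python3 -c "
from h import *
plan([.4712,-.3571,.0205],172.5)
cap('wrist','w7')"
```

```text
t 11.95 p [ 0.472  -0.3591  0.0694] F [ 0.2 -0.3  0.3] op 0.767 yaw 172.48 tilt [ 0.0006 -0.0007]
dp [ 1.1  1.9 48.9] turn [-0.03  0.04 -0.02]
```

View pics/w7.png

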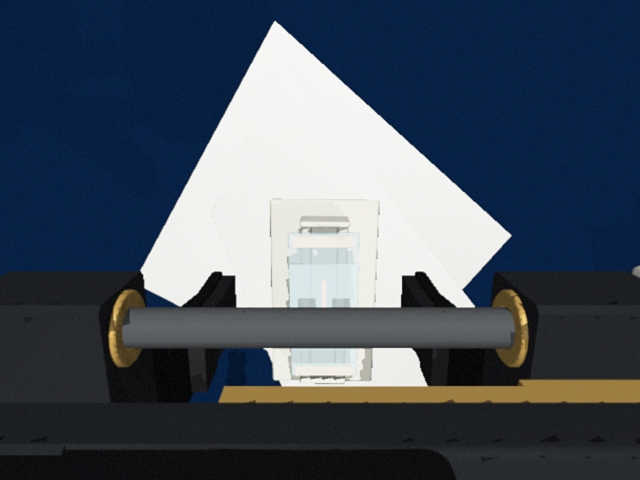

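Request:
jog_arm:
  rows:
    - {"dp": [1, 1.8, 20], "turn": [0, 0, 0], "grip": 0.7}
    - {"dp": [1, 1.8, 36], "turn": [0, 0, 0], "grip": 0.7}
    - {"dp": [1, 1.8, 44], "turn": [0, 0, 0], "grip": 0.6}
    - {"dp": [1, 1.8, 49], "turn": [0, 0, 0], "grip": 0.55}
    - {"dp": [1, 1.8, 49], "turn": [0, 0, 0], "grip": 0.5}
    - {"dp": [1, 1.8, 49], "turn": [0, 0, 0], "grip": 0.45}

```text
time_s: 12.6
position: [0.4709, -0.3578, 0.0205]
tcp_rot: [[-0.991, 0.132, 0.001], [0.132, 0.991, -0.001], [-0.001, -0.001, -1.0]]
force: [0.4, -0.3, -0.1]
opening: 0.489
```

```bash
python3 -c "
from h import *
plan([.4712,-.3571,.0205],172.5)
cap('wrist','w8')"
```

```text
t 12.6 p [ 0.4709 -0.3578  0.0205] F [ 0.4 -0.3 -0.1] op 0.489 yaw 172.43 tilt [ 0.0009 -0.001 ]
dp [-0.2  0.7  0. ] turn [-0.05  0.06 -0.07]
```

View pics/w8.png

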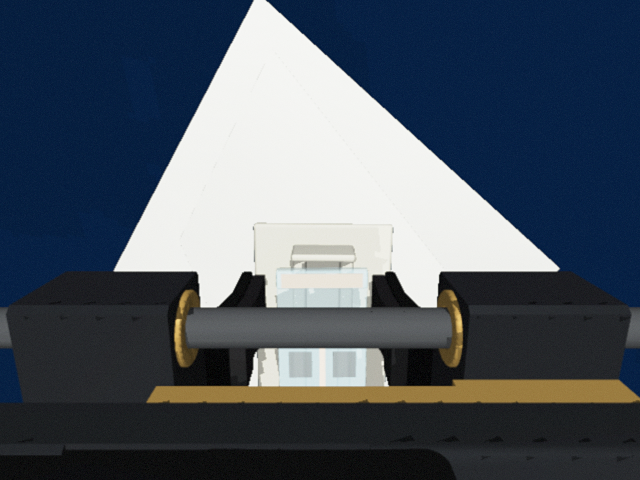

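Request:
jog_arm:
  rows:
    - {"dp": [0, 1, 0], "turn": [0, 0, 0], "grip": 0.45}
    - {"dp": [0, 1, 0], "turn": [0, 0, 0], "grip": 0.4}
    - {"dp": [0, 1, 0], "turn": [0, 0, 0], "grip": 0.3}
    - {"dp": [0, 1, 0], "turn": [0, 0, 0], "grip": 0.1}
    - {"dp": [0, 1, 0], "turn": [0, 0, 0], "grip": 0}
    - {"dp": [0, 1, 0], "turn": [0, 0, 0], "grip": 0}

```text
time_s: 13.25
position: [0.4708, -0.3564, 0.0201]
tcp_rot: [[-0.991, 0.132, 0.0], [0.132, 0.991, -0.0], [-0.0, -0.0, -1.0]]
force: [-0.6, 0.8, 2.0]
opening: 0.379
```

Request:
jog_arm:
  rows:
    - {"dp": [0, 0, -2], "turn": [0, 0, 0], "grip": 0}
    - {"dp": [0, 0, -5], "turn": [0, 0, 0], "grip": 0}
    - {"dp": [0, 0, -9], "turn": [0, 0, 0], "grip": 0}
    - {"dp": [0, 0, -14], "turn": [0, 0, 0], "grip": 0}
    - {"dp": [0, 0, -22], "turn": [0, 0, 0], "grip": 0}
    - {"dp": [0, 0, -34], "turn": [0, 0, 0], "grip": 0}
    - {"dp": [0, 0, -48], "turn": [0, 0, 0], "grip": 0}
    - {"dp": [0, 0, -62], "turn": [0, 0, 0], "grip": 0}
    - {"dp": [0, 0, -75], "turn": [0, 0, 0], "grip": 0}
    - {"dp": [0, 0, -80], "turn": [0, 0, 0], "grip": 0}

```text
time_s: 14.25
position: [0.4714, -0.3571, 0.102]
tcp_rot: [[-0.991, 0.132, 0.002], [0.132, 0.991, -0.003], [-0.003, -0.002, -1.0]]
force: [0.0, -0.1, -1.0]
opening: 0.383
```

```bash
python3 -c "
from h import *
plan([.4712,-.3571,.1005],172.5)
cap('wrist','w9'); cap('scene','s9')
im,_=world('s9'); cv2.imwrite('pics/s9z.png',cv2.resize(im[200:420,280:480,::-1],None,fx=3.5,fy=2.7*0+2.7,interpolation=cv2.INTER_CUBIC))"
```

```text
t 14.25 p [ 0.4714 -0.3571  0.102 ] F [ 0.  -0.1 -1. ] op 0.383 yaw 172.43 tilt [ 0.0023 -0.0026]
dp [0.2 0.  1.5] turn [-0.13  0.15 -0.07]
```

View pics/w9.png

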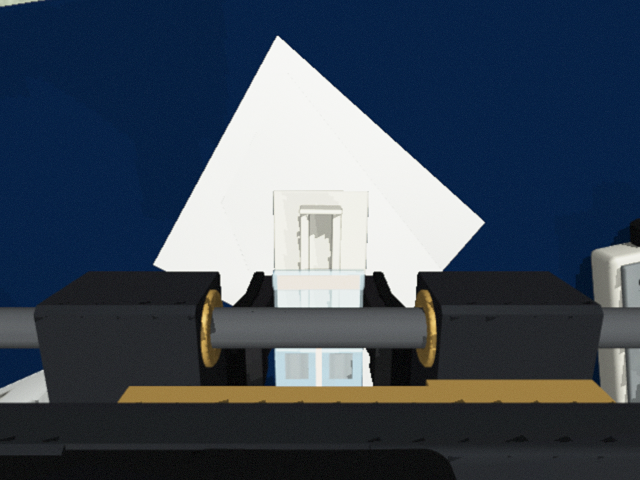

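View pics/s9z.png

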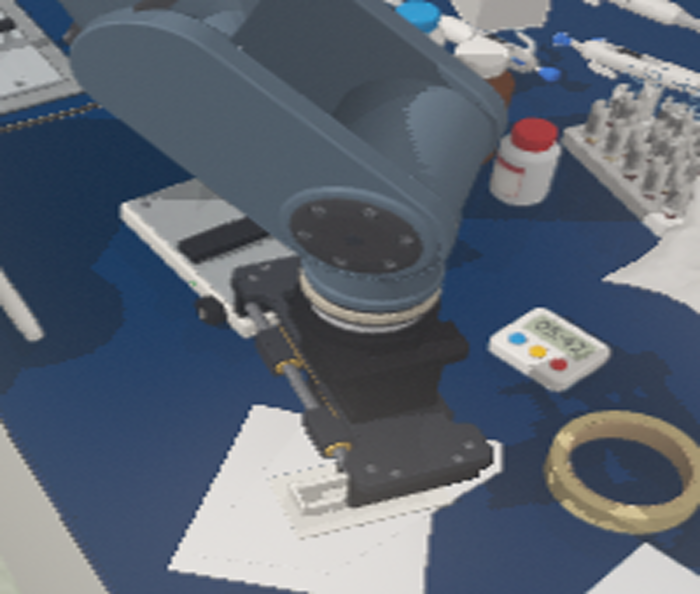

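Run:
```python
from h import *
im,P=world('w9')
s=bot.read_state();R=np.array(s['tcp_rot']);p=np.array(s['position'])
T=(P-p)@R*1000
for r in (266,268,270,272,274,276,280,284,290,296,302): print(r,T[r,320].round(1),T[r,285].round(1),T[r,355].round(1),im[r,320])
th=np.radians(5.3); ax=np.array([np.cos(th),np.sin(th)]); ay=np.array([-ax[1],ax[0]])
o=np.array([.5636,-.1074])
for f in ('w1','w3','w2'):
    im,P=world(f); S=np.stack([(P[...,:2]-o)@ax,(P[...,:2]-o)@ay,P[...,2]],-1)*1000
    v,u=np.mgrid[:480,:640]
    ok=(v<300 if f=='w1' else v<208)&(u>130)&(u<530)
    deck=ok&(S[...,2]>26)&(S[...,2]<35)&(abs(S[...,1])<100)&(S[...,0]<100)
    D=S[deck]; 
    for y in (-70,-35,30,45,70):
        q=D[abs(D[:,1]-y)<4]; print(f,y,'front x',np.percentile(q[:,0],[0,.5,1]).round(1))
    for x in (-65,-50,-45):
        q=D[abs(D[:,0]-x)<3]; 
        if len(q): print(f,x,'y',q[:,1].min().round(1),q[:,1].max().round(1), 'z',np.median(q[:,2]).round(1))
    rail=ok&(abs(S[...,1])<20)&(S[...,0]<-30)&(S[...,2]>37)&(S[...,2]<48)&(im.max(-1)<90)
    q=S[rail]; print('rail',len(q),q.min(0).round(1),q.max(0).round(1),np.median(q,0).round(1))
```

```text
266 [-16.8  -0.2  93.5] [-16.8 -21.3  93.4] [-17.  21.  94.] [235 235 228]
268 [-18.6  -0.2  94.8] [-18.4 -21.4  94.4] [-18.5  21.1  94.6] [215 214 203]
270 [14.2 -0.6 -1.6] [ 14.1 -13.6  -1.3] [14.4 12.4 -2.3] [204 213 209]
272 [14.7 -0.6 -5.3] [ 14.3 -13.4  -4.2] [14.  12.3 -3.2] [230 237 237]
274 [14.2 -0.6 -5.8] [ 13.8 -13.4  -4.8] [14.  12.1 -5.4] [228 237 239]
276 [13.6 -0.6 -6.5] [ 13.3 -13.3  -5.6] [13.2 12.1 -5.3] [233 229 218]
280 [11.3 -0.6 -4.5] [ 11.9 -13.3  -6. ] [11.3 12.2 -4.4] [236 231 223]
284 [10.4 -0.6 -6.1] [ 10.  -13.4  -5. ] [10.2 12.2 -5.5] [236 232 222]
290 [ 6.8 -0.6 -3. ] [  6.6 -13.7  -2.5] [ 6.9 12.4 -3.2] [228 234 233]
296 [ 4.4 -0.6 -3. ] [  4.7 -13.6  -3.7] [ 4.1 12.6 -2.2] [230 236 234]
302 [ 2.2 -0.6 -3.4] [  2.1 -13.7  -3.2] [ 2.  12.6 -3.1] [229 235 234]
w1 -70 front x [-73.  -72.2 -71.4]
w1 -35 front x [-73.4 -72.6 -71.8]
w1 30 front x [-72.7 -72.6 -71.9]
w1 45 front x [-72.5 -71.7 -71. ]
w1 70 front x [-73.  -72.3 -72.2]
w1 -65 y -83.2 84.0 z 31.2
w1 -50 y -83.2 83.9 z 31.2
w1 -45 y -83.3 84.0 z 31.2
rail 1248 [-68.2 -10.8  40.6] [-32.8  10.9  45.6] [-51.1  -0.   43.2]
w3 -70 front x [-72.7 -72.2 -71.7]
w3 -35 front x [-72.6 -72.1 -71.6]
w3 30 front x [-72.5 -72.1 -71.6]
w3 45 front x [-72.5 -72.3 -72. ]
w3 70 front x [-72.5 -72.3 -72. ]
w3 -65 y -83.8 83.7 z 31.2
w3 -50 y -83.6 83.7 z 31.3
w3 -45 y -83.6 83.7 z 31.3
rail 3515 [-68.1 -11.   40.8] [-30.   10.6  46. ] [-49.5  -0.2  43.3]
w2 -70 front x [-72.8 -71.9 -71.9]
w2 -35 front x [-72.3 -72.3 -71.9]
w2 30 front x [-72.6 -72.2 -71.8]
w2 45 front x [-72.6 -72.2 -71.8]
w2 70 front x [-72.6 -72.2 -71.8]
w2 -65 y -83.6 83.5 z 31.3
w2 -50 y -83.5 83.5 z 31.3
w2 -45 y -83.7 83.8 z 31.3
rail 4564 [-68.1 -11.1  41. ] [-32.8  10.6  45.3] [-51.3  -0.1  43.2]
```

Run:
```python
from h import *
im,P=world('w9')
s=bot.read_state();R=np.array(s['tcp_rot']);p=np.array(s['position'])
T=(P-p)@R*1000
for r in range(350,386,4): print(r,[T[r,c].round(1).tolist() for c in (282,300,335,352)])
v,u=np.mgrid[:480,:640]
for n,m in dict(strip=(v>272)&(v<284)&(u>280)&(u<358),groove=(v>290)&(v<304)&(u>280)&(u<358),far=(v>350)&(v<384)&(u>280)&(u<356)).items():
    q=T[m]; q=q[abs(q[:,2])<15]; print(n,len(q),q.mean(0).round(2),np.median(q,0).round(2))
q=T[reg(P,.4,.48,-.45,-.28,.0045,.01)&(v<260)]; print('base z world',np.median(P[reg(P,.4,.48,-.45,-.28,.0045,.01)&(v<260)&(v>195)&(u>275)&(u<295)],0))
```

```text
350 [[-17.3, -15.2, -4.3], [-17.2, -8.2, -4.6], [-17.4, 5.2, -4.2], [-17.5, 11.7, -4.1]]
354 [[-18.1, -15.1, -5.9], [-18.2, -8.2, -5.8], [-18.2, 5.1, -5.7], [-18.0, 11.6, -6.1]]
358 [[-20.2, -15.2, -5.2], [-20.0, -8.2, -5.6], [-20.2, 5.2, -5.3], [-20.1, 11.7, -5.5]]
362 [[-22.3, -15.3, -4.6], [-22.4, -8.3, -4.5], [-22.3, 5.2, -4.7], [-22.5, 11.8, -4.4]]
366 [[-24.2, -15.3, -4.4], [-23.6, -8.3, -5.4], [-23.5, 5.2, -5.4], [-24.0, 11.8, -4.7]]
370 [[-25.4, -15.3, -5.2], [-24.9, -8.3, -5.9], [-25.9, 5.3, -4.5], [-25.6, 11.8, -4.8]]
374 [[-27.7, -15.4, -4.4], [-26.9, -8.3, -5.5], [-27.2, 5.3, -5.1], [-26.9, 11.8, -5.6]]
378 [[-29.2, -15.4, -4.8], [-29.1, -8.4, -4.9], [-29.6, 5.3, -4.1], [-28.7, 11.9, -5.5]]
382 [[-30.4, -15.3, -5.6], [-30.6, -8.4, -5.3], [-31.4, 5.3, -4.1], [-30.6, 11.9, -5.4]]
strip 846 [12.4  -0.97 -5.24] [12.44 -0.97 -5.24]
groove 994 [ 4.03 -0.93 -3.07] [ 4.06 -0.96 -3.05]
far 2465 [-24.16  -1.35  -5.15] [-24.07  -1.34  -5.15]
base z world [ 0.46104977 -0.37674102  0.00720582]
```

```bash
python3 -c "
from h import *
plan([.5208,-.1114,.10],185.3)"
```

```text
t 14.35 p [ 0.4712 -0.3569  0.1011] F [ 0.2 -0.3 -0.8] op 0.379 yaw 172.43 tilt [ 0.0016 -0.0019]
dp [-16.9 249.9   0.8] turn [ -0.11   0.1  -12.87]
```

Request:
jog_arm:
  rows:
    - {"dp": [-1, 12, 0], "turn": [0, 0, -1], "grip": 0}
    - {"dp": [-3, 38, 0], "turn": [0, 0, -2.5], "grip": 0}
    - {"dp": [-5, 72, 0], "turn": [0, 0, -4], "grip": 0}
    - {"dp": [-7, 110, 0], "turn": [0, 0, -6], "grip": 0}
    - {"dp": [-10, 150, 0], "turn": [0, 0, -8], "grip": 0}
    - {"dp": [-13, 190, 0], "turn": [0, 0, -10], "grip": 0}
    - {"dp": [-15, 222, 0], "turn": [0, 0, -11.8], "grip": 0}
    - {"dp": [-17, 243, 0], "turn": [0, 0, -12.9], "grip": 0}
    - {"dp": [-17, 250, 0], "turn": [0, 0, -12.9], "grip": 0}
    - {"dp": [-17, 250, 0], "turn": [0, 0, -12.9], "grip": 0}

```text
time_s: 15.35
position: [0.5199, -0.1094, 0.0992]
tcp_rot: [[-0.995, -0.095, -0.002], [-0.095, 0.995, 0.001], [0.002, 0.001, -1.0]]
force: [0.1, -1.0, -0.2]
opening: 0.385
```

```bash
python3 -c "
from h import *
plan([.5208,-.1114,.05],185.3)
cap('wrist','w10')"
```

```text
t 15.35 p [ 0.5199 -0.1094  0.0992] F [ 0.1 -1.  -0.2] op 0.385 yaw -174.55 tilt [-0.0016  0.0006]
dp [-0.8 -2.1 49.2] turn [ 0.04 -0.09  0.15]
```

View pics/w10.png

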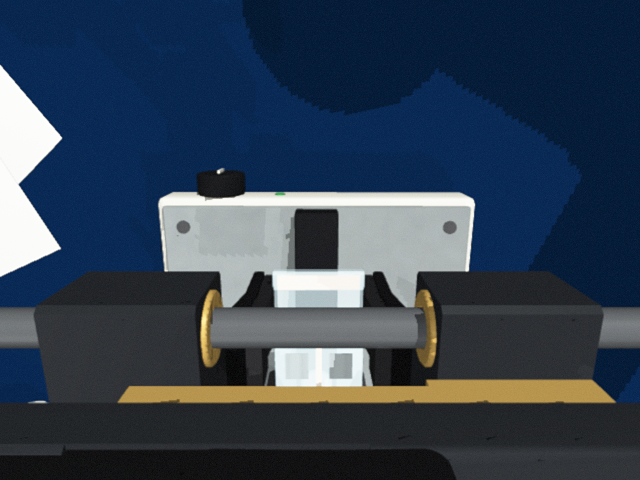

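Request:
jog_arm:
  rows:
    - {"dp": [-0.8, -2, 12], "turn": [0, 0, 0.15], "grip": 0}
    - {"dp": [-0.8, -2, 26], "turn": [0, 0, 0.15], "grip": 0}
    - {"dp": [-0.8, -2, 36], "turn": [0, 0, 0.15], "grip": 0}
    - {"dp": [-0.8, -2, 42], "turn": [0, 0, 0.15], "grip": 0}
    - {"dp": [-0.8, -2, 46], "turn": [0, 0, 0.15], "grip": 0}
    - {"dp": [-0.8, -2, 48], "turn": [0, 0, 0.15], "grip": 0}
    - {"dp": [-0.8, -2, 48], "turn": [0, 0, 0.15], "grip": 0}
    - {"dp": [-0.8, -2, 48], "turn": [0, 0, 0.15], "grip": 0}

```text
time_s: 16.2
position: [0.5217, -0.1128, 0.0521]
tcp_rot: [[-0.996, -0.09, 0.001], [-0.09, 0.996, -0.0], [-0.001, -0.0, -1.0]]
force: [-0.1, -0.1, 0.1]
opening: 0.381
```

Run:
```python
from h import *
plan([.5208,-.1114,.0445],185.3)
cap('wrist','w11'); im,P=world('w11')
s=bot.read_state();R=np.array(s['tcp_rot']);p=np.array(s['position'])
T=(P-p)@R*1000
v,u=np.mgrid[:480,:640]
roi=(v<300)&(v>200)&(u>250)&(u<400)
sl=roi&(T[...,2]<-1)&(T[...,2]>-12)&(im.min(-1)>150)&(abs(T[...,1])<25)
q=T[sl]; print('slide',len(q),q.min(0),q.max(0))
rl=roi&(im.max(-1)<90)&(T[...,2]>-3)&(T[...,2]<8)&(T[...,0]>16); 
q=T[rl]; print('rail',len(q),np.percentile(q,[1,50,99],axis=0).round(1))
for x in (18,21,24):
    k=q[abs(q[:,0]-x)<1.2]; 
    if len(k): print(x,k[:,1].min(),k[:,1].max())
```

```text
t 16.2 p [ 0.5217 -0.1128  0.0521] F [-0.1 -0.1  0.1] op 0.381 yaw -174.82 tilt [ 0.0007 -0.0003]
dp [0.8 1.5 7.6] turn [-0.02  0.04 -0.12]
slide 2700 [  3.38268483 -18.46407195  -9.16298152] [15.64484401 24.44657607 -1.00101647]
rail 116 [[16.3 -7.4  6.7]
 [21.3  1.8  7.8]
 [26.  10.8  8. ]]
18 -7.491448314218237 10.410457221672415
21 -6.303486093579714 10.744649272687068
24 -7.794940021557285 10.681494389447744
```

View pics/w11.png

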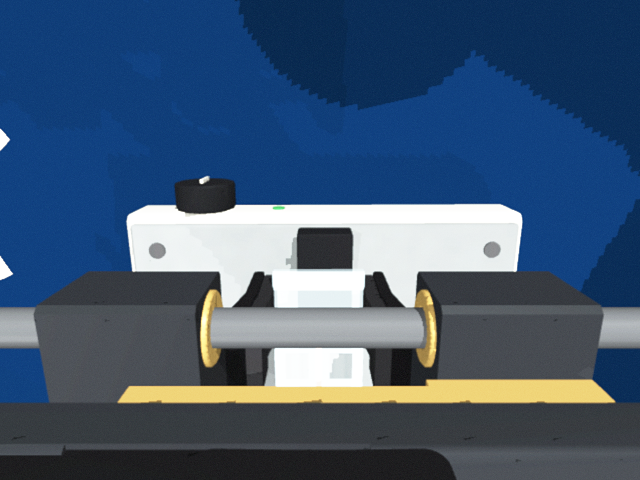

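Run:
```python
from h import *
im,P=world('w11')
ci=np.load('pics/w11.npz'); s=bot.read_state();R=np.array(s['tcp_rot']);p=np.array(s['position'])
T=(P-p)@R*1000
g=im.astype(int).sum(-1)
for r in (235,245,255,262):
    row=g[r,270:380]; e=np.where(row<250)[0]+270; a,b=e[0],e[-1]; print('rail',r,a,b,T[r,a+2].round(1),T[r,b-2].round(1),'ctr',(T[r,a+2,1]+T[r,b-2,1])/2)
for r in (274,280,286,294):
    t=T[r,255:385]; e=np.where((t[:,2]<0)&(im[r,255:385].min(-1)>140))[0]+255; 
    a,b=e[0],e[-1]; print('slide',r,a,b,T[r,a].round(1),T[r,b].round(1),'ctr',(T[r,a,1]+T[r,b,1])/2)
```

```text
rail 235 298 351 [25.6 -8.3  9.4] [25.6 10.8  9.5] ctr 1.2551737985735416
rail 245 297 351 [21.9 -8.6  8. ] [21.9 10.7  8.3] ctr 1.060116771290602
rail 255 297 351 [17.7 -8.7  8.6] [17.7 10.8  8.5] ctr 1.0705436194457052
rail 262 297 351 [14.4 -8.8 10. ] [14.9 10.9  8.4] ctr 1.044457257389606
slide 274 272 364 [ 14.2 -18.1  -3.3] [14.3 15.5 -3.7] ctr -1.2964274386368766
slide 280 273 364 [ 12.  -17.8  -3.8] [12.1 15.6 -3.9] ctr -1.1016201359824356
slide 286 272 364 [  9.1 -18.4  -2.3] [ 9.6 15.6 -3.7] ctr -1.3559190147135256
slide 294 274 362 [  5.4 -17.8  -1.1] [ 5.3 15.3 -0.9] ctr -1.268831719759052
```

Request:
jog_arm:
  rows:
    - {"dp": [0.8, 2.2, 1], "turn": [0, 0, -0.1], "grip": 0}
    - {"dp": [0.8, 2.2, 3], "turn": [0, 0, -0.1], "grip": 0}
    - {"dp": [0.8, 2.2, 5], "turn": [0, 0, -0.1], "grip": 0}
    - {"dp": [0.8, 2.2, 6.5], "turn": [0, 0, -0.1], "grip": 0}
    - {"dp": [0.8, 2.2, 6.5], "turn": [0, 0, -0.1], "grip": 0}

```text
time_s: 16.75
position: [0.5203, -0.1105, 0.045]
tcp_rot: [[-0.996, -0.092, -0.0], [-0.092, 0.996, 0.0], [0.0, 0.0, -1.0]]
force: [0.2, -0.0, 0.2]
opening: 0.378
```

Request:
jog_arm:
  rows:
    - {"dp": [0, 0, 0.5], "turn": [0, 0, 0], "grip": 0}
    - {"dp": [0, 0, 1], "turn": [0, 0, 0], "grip": 0}
    - {"dp": [0, 0, 1], "turn": [0, 0, 0], "grip": 0}

```text
time_s: 17.05
position: [0.5205, -0.1106, 0.0442]
tcp_rot: [[-0.996, -0.092, -0.0], [-0.092, 0.996, 0.0], [0.0, 0.0, -1.0]]
force: [0.1, -0.1, 0.5]
opening: 0.38
```

Request:
jog_arm:
  rows:
    - {"dp": [0, 0, 0.4], "turn": [0, 0, 0], "grip": 0}
    - {"dp": [0, 0, 0.8], "turn": [0, 0, 0], "grip": 0}
    - {"dp": [0, 0, 0.8], "turn": [0, 0, 0], "grip": 0}

```text
time_s: 17.35
position: [0.5205, -0.1106, 0.044]
tcp_rot: [[-0.996, -0.092, 0.0], [-0.092, 0.996, -0.0], [-0.0, -0.0, -1.0]]
force: [-0.8, -0.5, 4.9]
opening: 0.38
```

Run:
```python
from h import *
plan([.5208,-.1114,.0445],185.3); print(bot.read_state()['moment'])
cap('wrist','w12');cap('scene','s12'); im,P=world('s12'); cv2.imwrite('pics/s12z.png',cv2.resize(im[240:330,305:415,::-1],None,fx=7,fy=6,interpolation=cv2.INTER_CUBIC))
im,P=world('w12'); s=bot.read_state();R=np.array(s['tcp_rot']);p=np.array(s['position']); T=(P-p)@R*1000
g=im.astype(int).sum(-1)
for r in (245,255,262):
    row=g[r,270:380]; e=np.where(row<250)[0]+270; a,b=e[0],e[-1]; print('rail',r,a,b,'ctr',(T[r,a+2,1]+T[r,b-2,1])/2)
for r in (274,280,286):
    t=T[r,255:385]; e=np.where((t[:,2]<0)&(im[r,255:385].min(-1)>140))[0]+255; a,b=e[0],e[-1]; print('slide',r,a,b,'ctr',(T[r,a,1]+T[r,b,1])/2)
```

```text
t 17.35 p [ 0.5205 -0.1106  0.044 ] F [-0.8 -0.5  4.9] op 0.38 yaw -174.72 tilt [ 0.0003 -0.0002]
dp [-0.2 -0.8 -0.5] turn [-0.01  0.01 -0.02]
[ 0.09610573  0.10449687 -0.00171496]
rail 245 290 347 ctr -1.043949971964155
rail 255 290 347 ctr -1.0532469939309674
rail 262 290 347 ctr -1.110167098263445
slide 274 272 364 ctr -1.2354605842859918
slide 280 273 364 ctr -1.1525525203227112
slide 286 272 364 ctr -1.2407075541039827
```

View pics/w12.png

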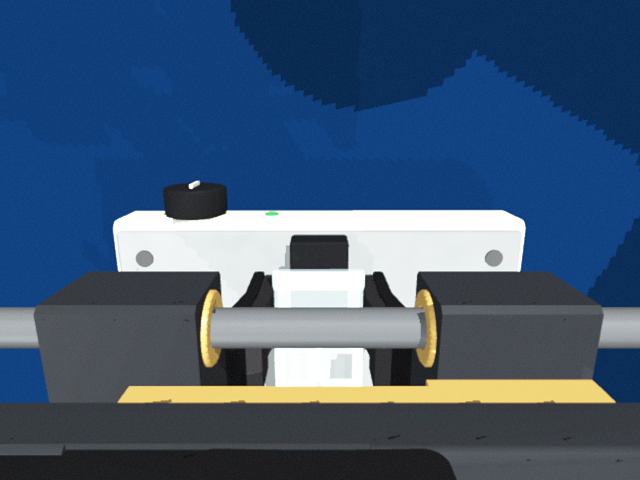

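View pics/s12z.png

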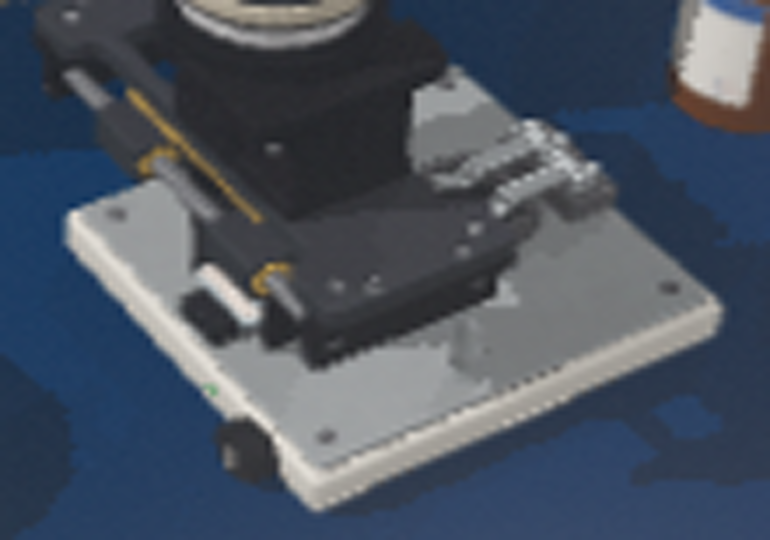

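Run:
```python
from h import *
im,P=world('w12'); s=bot.read_state();R=np.array(s['tcp_rot']);p=np.array(s['position']); T=(P-p)@R*1000
for r in list(range(205,246,2))+list(range(264,276)): print(r,T[r,318].round(1),T[r,260].round(1),im[r,318])
```

```text
205 [30.8 -1.2 43.8] [ 31.1 -27.8  42.1] [ 15  62 121]
207 [29.9 -1.2 43.5] [ 30.1 -27.9  42.6] [ 16  64 123]
209 [29.2 -1.2 42.7] [ 29.2 -27.9  42.6] [ 34  71 128]
211 [30.4 -1.2 31.8] [ 30.2 -26.7  32.9] [252 251 246]
213 [30.3 -1.2 28.1] [ 30.3 -26.   28.3] [253 253 250]
215 [30.5 -1.2 23.5] [ 30.1 -25.7  25.2] [253 253 251]
217 [30.1 -1.2 21.3] [ 30.4 -25.   19.9] [254 254 253]
219 [29.6 -1.2 19.5] [ 29.6 -25.   19.7] [255 255 255]
221 [29.  -1.2 18.6] [ 28.9 -24.9  19.1] [255 255 255]
223 [28.4 -1.2 17.5] [ 28.4 -24.7  17.5] [255 255 255]
225 [27.5 -1.2 18. ] [ 27.6 -24.7  17.5] [255 255 255]
227 [26.7 -1.2 17.6] [ 27.  -24.6  16.5] [255 255 255]
229 [26.4 -1.2 15.8] [ 25.9 -24.8  17.7] [255 255 255]
231 [26.  -1.2 13.7] [ 26.  -24.3  13.9] [227 233 230]
233 [25.3 -1.2 13.3] [ 25.2 -24.4  13.9] [237 243 243]
235 [25.1 -1.2 11.1] [ 24.5 -24.3  13.2] [86 90 90]
237 [25.4 -1.3  6.8] [ 23.6 -24.4  13.8] [32 35 40]
239 [25.3 -1.3  4.3] [ 23.2 -24.2  12. ] [36 41 41]
241 [24.9 -1.3  3.1] [ 22.  -24.4  13.5] [33 34 37]
243 [24.7 -1.3  0.9] [ 21.7 -24.2  11.7] [49 51 56]
245 [23.8 -1.3  1.5] [ 20.5 -24.4  13. ] [44 47 52]
264 [16.5 -1.3  0.9] [ 12.7 -24.6  12.4] [43 43 47]
265 [16.3 -1.3  0.4] [ 12.  -24.7  13.1] [43 45 50]
266 [15.9 -1.3  0.4] [ 12.1 -24.5  11.6] [47 47 51]
267 [15.7 -1.3 -0.1] [nan nan nan] [42 43 47]
268 [15.2 -1.3  0.2] [ 10.8 -24.7  12.9] [57 62 64]
269 [14.7 -1.3  0.4] [ 10.5 -24.7  12.5] [163 178 183]
270 [15.  -1.3 -1.4] [ 10.1 -24.7  12.6] [195 211 216]
271 [14.9 -1.3 -2.3] [ 10.8 -24.3   9.5] [235 245 247]
272 [15.4 -1.3 -4.7] [ 10.9 -24.1   7.9] [254 255 255]
273 [14.8 -1.3 -4.1] [ 10.8 -24.    7. ] [254 255 255]
274 [14.2 -1.3 -3.6] [ 10.9 -23.7   5.4] [254 255 255]
275 [14.5 -1.3 -5.5] [ 10.8 -23.6   4.6] [255 255 255]
```

Request:
jog_arm:
  rows:
    - {"dp": [-1, 0, -0.3], "turn": [0, 0, 0], "grip": 0}
    - {"dp": [-3, 0, -0.3], "turn": [0, 0, 0], "grip": 0}
    - {"dp": [-6, 0, -0.3], "turn": [0, 0, 0], "grip": 0}
    - {"dp": [-9, 0, -0.3], "turn": [0, 0, 0], "grip": 0}
    - {"dp": [-12, 0, -0.3], "turn": [0, 0, 0], "grip": 0}
    - {"dp": [-15, 0, -0.3], "turn": [0, 0, 0], "grip": 0}
    - {"dp": [-18, 0, -0.3], "turn": [0, 0, 0], "grip": 0}
    - {"dp": [-20, 0, -0.3], "turn": [0, 0, 0], "grip": 0}
    - {"dp": [-20, 0, -0.3], "turn": [0, 0, 0], "grip": 0}

```text
time_s: 18.35
position: [0.5408, -0.1088, 0.044]
tcp_rot: [[-0.996, -0.092, 0.001], [-0.092, 0.996, -0.0], [-0.001, -0.0, -1.0]]
force: [-0.6, -0.2, 5.2]
opening: 0.383
```

Run:
```python
from h import *
plan([.5208,-.1114,.0445],185.3); print(bot.read_state()['moment'])
cap('wrist','w13');cap('scene','s13'); im,P=world('s13'); cv2.imwrite('pics/s13z.png',cv2.resize(im[240:330,305:415,::-1],None,fx=7,fy=6,interpolation=cv2.INTER_CUBIC))
im,P=world('w13'); s=bot.read_state();R=np.array(s['tcp_rot']);p=np.array(s['position']); T=(P-p)@R*1000
g=im.astype(int).sum(-1)
for r in (235,250,262):
    row=g[r,270:380]; e=np.where(row<250)[0]+270; a,b=e[0],e[-1]; print('rail',r,a,b,'ctr',(T[r,a+2,1]+T[r,b-2,1])/2)
for r in (274,280,286):
    t=T[r,255:385]; e=np.where((t[:,2]<0)&(im[r,255:385].min(-1)>140))[0]+255; a,b=e[0],e[-1]; print('slide',r,a,b,'ctr',(T[r,a,1]+T[r,b,1])/2)
```

```text
t 18.35 p [ 0.5408 -0.1088  0.044 ] F [-0.6 -0.2  5.2] op 0.383 yaw -174.72 tilt [ 0.0005 -0.0002]
dp [20.1 -0.8 -0.5] turn [-0.01  0.03 -0.02]
[0.09477944 0.15443583 0.02293163]
rail 235 290 347 ctr -1.030081467407748
rail 250 290 347 ctr -1.029440602169986
rail 262 290 347 ctr -1.0185582301739426
slide 274 272 364 ctr -1.2938812959237644
slide 280 273 364 ctr -1.029986639304889
slide 286 272 364 ctr -1.2526817424593553
```

View pics/s13z.png

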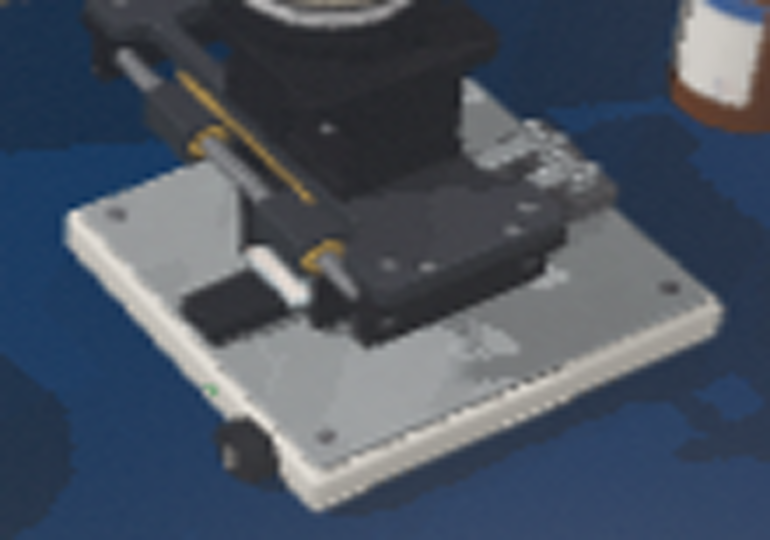

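View pics/w13.png

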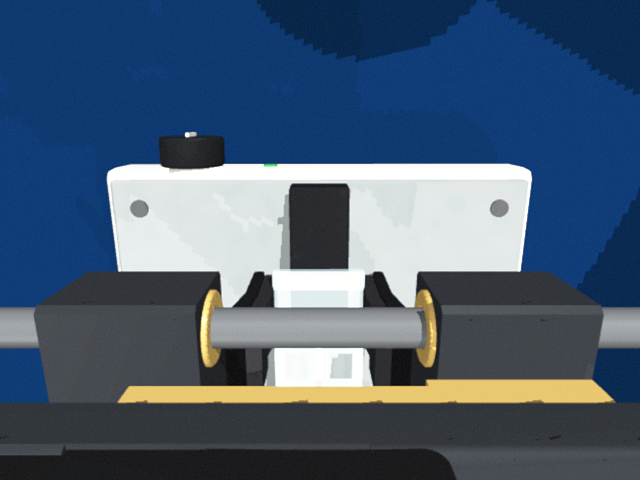

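Request:
jog_arm:
  rows:
    - {"dp": [-1.5, 0, 0], "turn": [0, 0, 0], "grip": 0}
    - {"dp": [-3, 0, 0], "turn": [0, 0, 0], "grip": 0}
    - {"dp": [-4.5, 0, 0], "turn": [0, 0, 0], "grip": 0}
    - {"dp": [-6, 0, 0], "turn": [0, 0, 0], "grip": 0}
    - {"dp": [-7.5, 0, 0], "turn": [0, 0, 0], "grip": 0}
    - {"dp": [-9, 0, 0], "turn": [0, 0, 0], "grip": 0}
    - {"dp": [-10, 0, 0], "turn": [0, 0, 0], "grip": 0}

```text
time_s: 19.15
position: [0.55, -0.1078, 0.044]
tcp_rot: [[-0.996, -0.092, -0.001], [-0.092, 0.996, 0.0], [0.001, 0.0, -1.0]]
force: [-2.1, -0.8, 6.0]
opening: 0.381
```

Request:
jog_arm:
  rows:
    - {"dp": [-1.5, 0, 0], "turn": [0, 0, 0], "grip": 0}
    - {"dp": [-3, 0, 0], "turn": [0, 0, 0], "grip": 0}
    - {"dp": [-4.5, 0, 0], "turn": [0, 0, 0], "grip": 0}
    - {"dp": [-6, 0, 0], "turn": [0, 0, 0], "grip": 0}
    - {"dp": [-7.5, 0, 0], "turn": [0, 0, 0], "grip": 0}
    - {"dp": [-8, 0, 0], "turn": [0, 0, 0], "grip": 0}

```text
time_s: 19.75
position: [0.555, -0.1066, 0.044]
tcp_rot: [[-0.996, -0.093, -0.007], [-0.093, 0.996, 0.001], [0.007, 0.002, -1.0]]
force: [-7.9, -1.7, 11.2]
opening: 0.38
```

Run:
```python
from h import *
plan([.5208,-.1114,.0445],185.3); print(bot.read_state()['moment'])
cap('wrist','w14'); im,P=world('w14'); s=bot.read_state();R=np.array(s['tcp_rot']);p=np.array(s['position']); T=(P-p)@R*1000
for r in range(266,276,1): print(r,T[r,318].round(1),im[r,318])
g=im.astype(int).sum(-1)
e=np.where(g[60:268,318]<250)[0]+60; print(e[:3],e[-3:])
```

```text
t 19.75 p [ 0.555  -0.1066  0.044 ] F [-7.9 -1.7 11.2] op 0.38 yaw -174.66 tilt [-0.0072  0.0013]
dp [34.5 -1.6 -0.3] turn [ 0.11 -0.4   0.04]
[-0.22133684  1.25122984 -0.0776767 ]
266 [15.7 -1.3  1.1] [38 39 43]
267 [15.3 -1.3  1.4] [36 37 42]
268 [15.  -1.3  0.9] [62 67 70]
269 [15.2 -1.3 -0.9] [139 154 159]
270 [15.1 -1.3 -1.5] [168 184 188]
271 [14.8 -1.3 -1.9] [211 228 231]
272 [14.3 -1.3 -1.6] [241 249 251]
273 [14.7 -1.3 -3.7] [246 252 252]
274 [14.5 -1.3 -4.1] [250 251 251]
275 [14.  -1.3 -3.8] [254 254 252]
[60 61 62] [265 266 267]
```

View pics/w14.png

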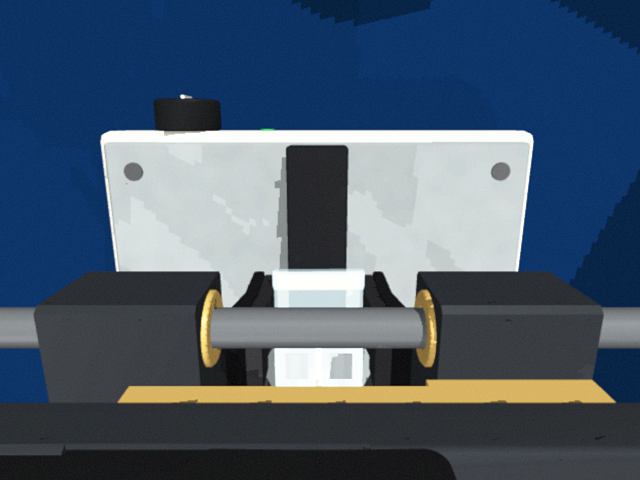

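Request:
jog_arm:
  rows:
    - {"dp": [-0.5, 0, -0.3], "turn": [0, 0, 0], "grip": 0}
    - {"dp": [-1, 0, -0.3], "turn": [0, 0, 0], "grip": 0}
    - {"dp": [-1.5, 0, -0.3], "turn": [0, 0, 0], "grip": 0}
    - {"dp": [-2, 0, -0.3], "turn": [0, 0, 0], "grip": 0}

```text
time_s: 20.2
position: [0.5583, -0.1065, 0.044]
tcp_rot: [[-0.996, -0.092, -0.004], [-0.092, 0.996, 0.001], [0.004, 0.001, -1.0]]
force: [-3.2, 1.1, 5.0]
opening: 0.383
```

Run:
```python
from h import *
plan([.5208,-.1114,.0445],185.3); print(bot.read_state()['moment'])
```

```text
t 20.2 p [ 0.5583 -0.1065  0.044 ] F [-3.2  1.1  5. ] op 0.383 yaw -174.71 tilt [-0.0041  0.0011]
dp [37.8 -1.4 -0.3] turn [ 0.08 -0.23 -0.01]
[ 0.01603222  0.62254171 -0.01199083]
```

Request:
jog_arm:
  rows:
    - {"dp": [-1, 0, 0], "turn": [0, 0, 0], "grip": 0}
    - {"dp": [-2, 0, 0], "turn": [0, 0, 0], "grip": 0}
    - {"dp": [-3, 0, 0], "turn": [0, 0, 0], "grip": 0}
    - {"dp": [-4, 0, 0], "turn": [0, 0, 0], "grip": 0}
    - {"dp": [-5, 0, 0], "turn": [0, 0, 0], "grip": 0}

```text
time_s: 20.7
position: [0.5641, -0.1062, 0.044]
tcp_rot: [[-0.996, -0.092, -0.003], [-0.092, 0.996, 0.001], [0.002, 0.001, -1.0]]
force: [-2.3, 0.0, 5.0]
opening: 0.381
```

Request:
jog_arm:
  rows:
    - {"dp": [-1, 0, 0], "turn": [0, 0, 0], "grip": 0}
    - {"dp": [-2, 0, 0], "turn": [0, 0, 0], "grip": 0}
    - {"dp": [-2.5, 0, 0], "turn": [0, 0, 0], "grip": 0}

```text
time_s: 21.0
position: [0.567, -0.1061, 0.0441]
tcp_rot: [[-0.996, -0.092, -0.002], [-0.092, 0.996, 0.0], [0.002, 0.0, -1.0]]
force: [-3.4, -0.8, 5.1]
opening: 0.383
```

Run:
```python
from h import *
plan([.5208,-.1114,.0445],185.3); print(bot.read_state()['moment'])
```

```text
t 21.0 p [ 0.567  -0.1061  0.0441] F [-3.4 -0.8  5.1] op 0.383 yaw -174.71 tilt [-0.0019  0.0003]
dp [46.5 -1.  -0.4] turn [ 0.03 -0.11 -0.01]
[-0.0842618   0.51118239 -0.00121209]
```

Request:
jog_arm:
  rows:
    - {"dp": [-0.7, 0, 0], "turn": [0, 0, 0], "grip": 0}
    - {"dp": [-1.4, 0, 0], "turn": [0, 0, 0], "grip": 0}
    - {"dp": [-2, 0, 0], "turn": [0, 0, 0], "grip": 0}
    - {"dp": [-2, 0, 0], "turn": [0, 0, 0], "grip": 0}

```text
time_s: 21.4
position: [0.5671, -0.106, 0.044]
tcp_rot: [[-0.996, -0.093, -0.006], [-0.093, 0.996, 0.001], [0.006, 0.001, -1.0]]
force: [-6.0, -2.1, 8.5]
opening: 0.381
```

Run:
```python
from h import *
plan([.5208,-.1114,.0445],185.3); print(bot.read_state()['moment'])
cap('wrist','w15');cap('scene','s15'); im,P=world('s15'); cv2.imwrite('pics/s15z.png',cv2.resize(im[240:330,305:415,::-1],None,fx=7,fy=6,interpolation=cv2.INTER_CUBIC))
im,P=world('w15'); s=bot.read_state();R=np.array(s['tcp_rot']);p=np.array(s['position']); T=(P-p)@R*1000
for r in list(range(100,124,2))+list(range(268,276,1)): print(r,T[r,312].round(1),im[r,312])
```

```text
t 21.4 p [ 0.5671 -0.106   0.044 ] F [-6.  -2.1  8.5] op 0.381 yaw -174.67 tilt [-0.0058  0.0005]
dp [46.6 -1.  -0.2] turn [ 0.06 -0.33  0.03]
[-0.37547119  1.07428296 -0.08136317]
100 [76.1 -3.5 19.2] [253 252 249]
102 [75.3 -3.5 18. ] [253 253 251]
104 [74.6 -3.5 18.7] [253 253 250]
106 [73.9 -3.5 17.9] [253 253 251]
108 [73.1 -3.5 15.1] [244 245 240]
110 [72.  -3.3  2.9] [120 125 126]
112 [71.3 -3.3  0.8] [34 36 37]
114 [70.7 -3.3  2.3] [35 35 38]
116 [70.  -3.3  1. ] [38 39 41]
118 [69.3 -3.3  1. ] [38 37 40]
120 [68.7 -3.3  2.2] [38 38 44]
122 [68.  -3.3  1. ] [38 38 41]
268 [14.8 -3.5  1.3] [57 58 61]
269 [14.9 -3.5 -0.1] [124 136 141]
270 [15.2 -3.5 -2.1] [147 163 168]
271 [14.7 -3.5 -1.7] [180 197 203]
272 [15.2 -3.4 -4.2] [230 240 241]
273 [14.5 -3.4 -3.2] [239 247 248]
274 [14.4 -3.4 -4. ] [246 249 249]
275 [13.8 -3.4 -3.4] [254 253 251]
```

View pics/w15.png

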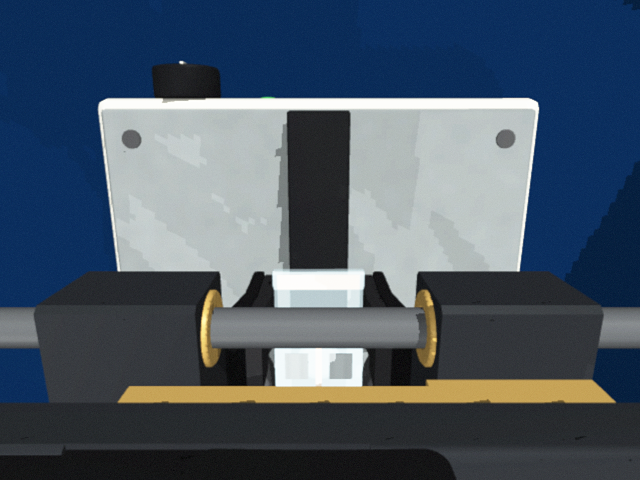

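View pics/s15z.png

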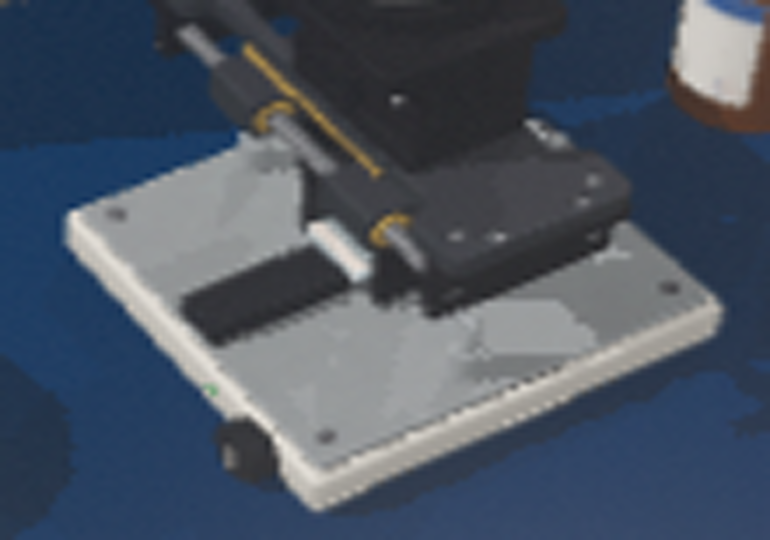

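Request:
jog_arm:
  rows:
    - {"dp": [1, 0, -0.3], "turn": [0, 0, 0], "grip": 0}
    - {"dp": [1.5, 0, -0.4], "turn": [0, 0, 0], "grip": 0.38}
    - {"dp": [1.5, 0, -0.4], "turn": [0, 0, 0], "grip": 0.45}
    - {"dp": [1.5, 0, -0.4], "turn": [0, 0, 0], "grip": 0.55}
    - {"dp": [1.5, 0, -0.4], "turn": [0, 0, 0], "grip": 0.6}
    - {"dp": [1.5, 0, -0.4], "turn": [0, 0, 0], "grip": 0.6}
    - {"dp": [1.5, 0, -10], "turn": [0, 0, 0], "grip": 0.6}
    - {"dp": [1.5, 0, -30], "turn": [0, 0, 0], "grip": 0.6}
    - {"dp": [1.5, 0, -60], "turn": [0, 0, 0], "grip": 0.6}
    - {"dp": [1.5, 0, -80], "turn": [0, 0, 0], "grip": 0.6}

```text
time_s: 22.5
position: [0.5691, -0.1064, 0.1263]
tcp_rot: [[-0.996, -0.092, 0.002], [-0.092, 0.996, -0.001], [-0.002, -0.001, -1.0]]
force: [-0.0, -0.1, 0.6]
opening: 0.598
```

Run:
```python
from h import *
plan([.63,-.1,.22],185.3)
cap('wrist','w16')
```

```text
t 22.5 p [ 0.5691 -0.1064  0.1263] F [-0.  -0.1  0.6] op 0.598 yaw -174.72 tilt [ 0.0024 -0.0008]
dp [-61.5   0.7 -93.6] turn [-0.06  0.14 -0.02]
```

View pics/w16.png

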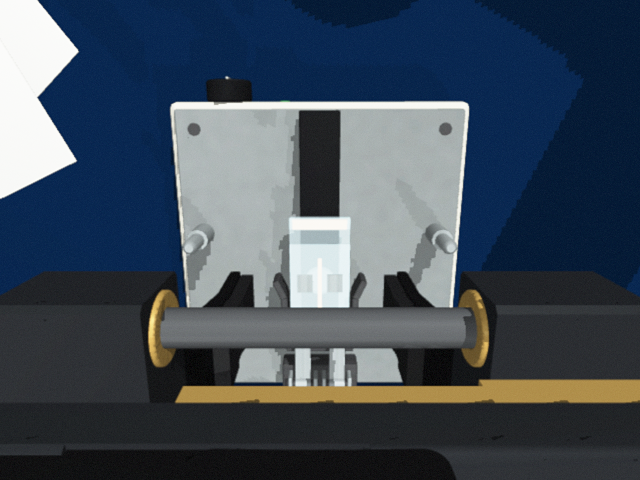

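Request:
jog_arm:
  rows:
    - {"dp": [0, 0, -40], "turn": [0, 0, 0], "grip": 0.6}
    - {"dp": [-10, 0, -75], "turn": [0, 0, 0], "grip": 0.6}
    - {"dp": [-35, 0, -90], "turn": [0, 0, 0], "grip": 0.6}
    - {"dp": [-55, 0, -90], "turn": [0, 0, 0], "grip": 0.6}
    - {"dp": [-60, 0, -90], "turn": [0, 0, 0], "grip": 0.6}
    - {"dp": [-60, 0, -90], "turn": [0, 0, 0], "grip": 0.6}
    - {"dp": [-60, 0, -90], "turn": [0, 0, 0], "grip": 0.6}

```text
time_s: 23.25
position: [0.6264, -0.1003, 0.2129]
tcp_rot: [[-0.996, -0.092, -0.003], [-0.092, 0.996, 0.001], [0.003, 0.001, -1.0]]
force: [-0.4, 0.3, -0.5]
opening: 0.597
```

Run:
```python
from h import *
plan([.63,-.1,.22],185.3)
cap('wrist','w17'); im,P=world('w17')
cv2.imwrite('pics/w17z.png',cv2.resize(im[130:300,250:390,::-1],None,fx=5,fy=3.5,interpolation=cv2.INTER_CUBIC))
th=np.radians(5.3); ax=np.array([np.cos(th),np.sin(th)]); ay=np.array([-ax[1],ax[0]])
o=np.array([.5905,-.1049])
S=np.stack([(P[...,:2]-o)@ax,(P[...,:2]-o)@ay,P[...,2]],-1)*1000
np.save('pics/S17.npy',S)
for n,y in (('L',10),('R',-10),('mid',0)):
    print(n)
    v,u=np.mgrid[:480,:640]
    for x in range(-44,58,3):
        m=(abs(S[...,1]-y)<2)&(abs(S[...,0]-x)<1.5)&(v<305)&(S[...,2]>20)
        if m.sum(): print(x,np.percentile(S[m][:,2],[5,50,95]).round(1),m.sum(),end=' | ')
    print()
```

```text
t 23.25 p [ 0.6264 -0.1003  0.2129] F [-0.4  0.3 -0.5] op 0.597 yaw -174.72 tilt [-0.0033  0.001 ]
dp [-3.6 -0.  -7.1] turn [ 0.07 -0.19 -0.02]
L
-44 [42.1 43.1 44.3] 25 | -41 [42.1 43.  44. ] 20 | -38 [42.7 47.8 49.3] 23 | -35 [47.2 48.5 49.6] 30 | -32 [45.1 47.5 49.3] 24 | -29 [45.1 46.6 47.6] 24 | -26 [45.7 46.4 47.4] 24 | -23 [45.6 47.4 49. ] 30 | -20 [47.2 48.2 49.6] 24 | -17 [46.7 48.  49.4] 24 | -14 [47.2 48.6 49.5] 30 | -11 [46.7 48.  49.7] 24 | -8 [46.6 48.  49. ] 24 | -5 [47.3 48.8 49.5] 24 | -2 [47.7 48.4 49.4] 24 | 1 [47.6 48.8 49.6] 25 | 4 [47.7 48.4 49.7] 29 | 7 [47.  48.6 49.8] 21 | 10 [47.  48.1 49.4] 20 | 13 [47.1 47.8 49.4] 21 | 16 [47.7 54.  55.5] 28 | 19 [50.8 52.1 53.1] 17 | 22 [49.1 50.4 51.3] 20 | 25 [47.7 48.9 49.7] 20 | 28 [48.1 48.7 51.4] 21 | 31 [49.4 51.3 53.2] 25 | 34 [52.4 53.1 54.9] 19 | 37 [52.7 53.3 54.3] 20 | 40 [52.4 53.2 54.4] 20 | 43 [52.5 53.2 54. ] 20 | 46 [52.1 52.6 53.8] 17 | 49 [52.3 53.2 53.9] 21 | 52 [52.1 52.8 54. ] 19 | 55 [52.  52.9 53.9] 18 | 
R
-44 [31.9 42.7 44.1] 24 | -41 [30.8 42.9 44. ] 20 | -38 [42.6 47.5 49. ] 23 | -35 [47.3 48.2
[... 929 characters left out ...]
26 [45.  46.1 47.2] 24 | -23 [45.3 47.4 49.1] 30 | -20 [47.3 47.9 49.2] 24 | -17 [46.9 48.1 49. ] 23 | -14 [47.6 48.1 49.5] 30 | -11 [47.1 48.4 49.1] 24 | -8 [47.4 48.5 49.6] 24 | -5 [47.1 48.2 49.2] 24 | -2 [47.4 48.2 49.3] 24 | 1 [47.4 48.4 49.8] 28 | 4 [47.7 48.6 49.5] 23 | 7 [47.1 48.3 49.7] 26 | 10 [47.  48.7 49.3] 24 | 13 [47.1 48.5 49.3] 24 | 16 [47.4 48.8 49.5] 24 | 19 [47.7 48.3 49.2] 24 | 22 [45.4 48.2 49.4] 18 | 25 [45.1 45.9 46.9] 24 | 28 [44.9 46.4 47.2] 22 | 31 [45.9 48.  49.4] 26 | 34 [46.7 48.5 49.4] 20 | 37 [46.9 47.9 49.2] 18 | 40 [45.9 46.7 48.4] 20 | 43 [46.6 47.5 48.1] 10 | 46 [30.6 31.1 32.1] 5 | 49 [30.2 31.2 32.4] 17 | 52 [30.5 32.5 44.2] 34 | 55 [33.1 44.8 46. ] 26 |
```

View pics/w17.png

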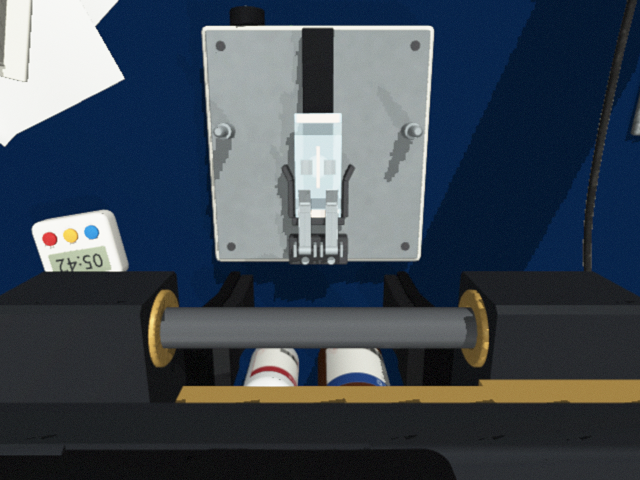

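View pics/w17z.png

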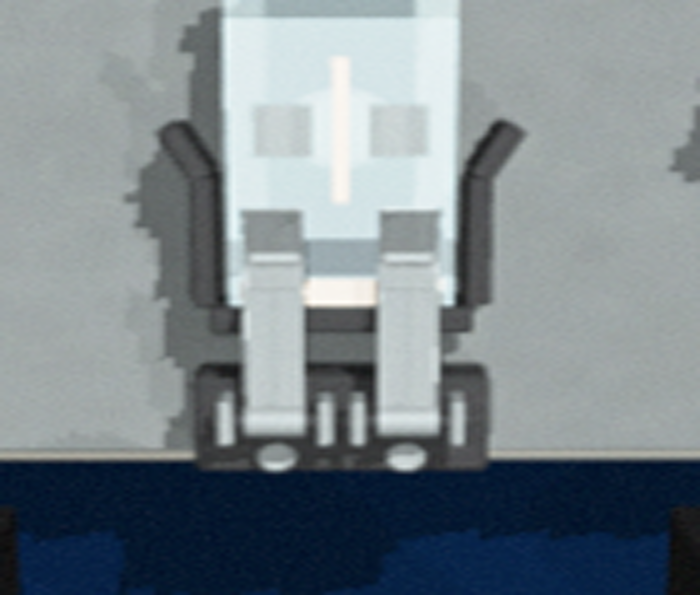

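Run:
```python
from h import *
th=np.radians(5.3); ax=np.array([np.cos(th),np.sin(th)]); ay=np.array([-ax[1],ax[0]]); o=np.array([.5905,-.1049])
for f,vm in (('w1',305),('w17',305),('scene0',480),('d1',480)):
    im,P=world(f); v=np.mgrid[:480,:640][0]
    S=np.stack([(P[...,:2]-o)@ax,(P[...,:2]-o)@ay,P[...,2]],-1)*1000
    for y in (10,-10):
        print(f,y,end=': ')
        for x in (15,18,21,24,26,28,30,33,36,40,45,50):
            m=(abs(S[...,1]-y)<2.5)&(abs(S[...,0]-x)<1.5)&(v<vm)&(S[...,2]>20)
            if m.sum(): print(x,np.median(S[m][:,2]).round(1),end=' | ')
        print()
```

```text
w1 10: 15 44.0 | 18 50.2 | 21 49.0 | 24 46.7 | 26 46.7 | 28 47.1 | 30 48.9 | 33 51.3 | 36 51.8 | 40 51.0 | 
w1 -10: 15 51.4 | 18 49.7 | 21 48.3 | 24 47.0 | 26 46.8 | 28 47.3 | 30 48.2 | 33 51.1 | 36 51.9 | 40 51.2 | 
w17 10: 15 49.6 | 18 52.9 | 21 50.8 | 24 49.1 | 26 48.9 | 28 48.6 | 30 50.3 | 33 53.0 | 36 53.3 | 40 53.5 | 45 53.0 | 50 53.3 | 
w17 -10: 15 48.8 | 18 53.1 | 21 50.5 | 24 48.7 | 26 49.1 | 28 49.2 | 30 50.3 | 33 53.3 | 36 53.0 | 40 53.2 | 45 52.6 | 50 53.0 | 
scene0 10: 15 49.5 | 18 48.3 | 21 41.9 | 24 46.6 | 26 46.6 | 28 46.9 | 30 47.3 | 33 49.4 | 36 52.1 | 40 49.6 | 45 50.1 | 50 49.6 | 
scene0 -10: 15 42.3 | 18 39.0 | 21 38.7 | 24 44.0 | 26 40.1 | 28 42.0 | 30 44.1 | 33 50.1 | 36 43.1 | 40 50.1 | 45 46.1 | 50 51.7 | 
d1 10: 26 46.0 | 30 44.5 | 33 49.2 | 40 50.1 | 50 32.7 | 
d1 -10: 26 45.8 | 28 45.9 | 30 45.9 | 36 40.8 | 40 49.9 |
```

Run:
```python
from h import *
cap('scene','s18'); a=np.load('pics/scene0.npz')['im'].astype(int); b=np.load('pics/s18.npz')['im'].astype(int)
```

```text
(no output)
```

View pics/s18.png

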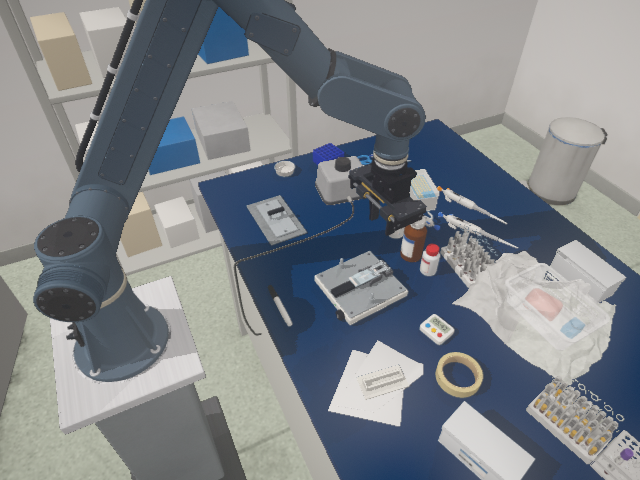

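Scene view: the cover is on the mat at (276,219), the slide is under the clips at (368,275), the rest is empty at (383,379), and the bystanders are where they were. The gripper hangs clear, so I'm handing in.

```bash
python3 -c "
from rig import bot
s=bot.read_state();print(s['time_s'],s['force'],s['qvel'])
print(bot.hand_in())"
```

```text
23.35 [-0.03635685  0.39125157 -0.03120253] [-0.040682   -0.05581543 -0.47139058  0.0537171  -0.14871152  0.05818556]
the job is handed in; nothing more can be done
None
```

The job is done and handed in at 23.35 s. No verdict is reported.

**Cover:** I lifted it straight up and level off the pins and laid it flat on the grey mat. The wrist picture shows it centred, with margin all round.

**Slide:** I gripped it near its rear end, laid it on the rail in front of the clips and pushed it in. It stopped after 46.7 mm, against 47 mm expected, and did not move when I commanded 2 mm more.

**Last checks:**
- **Clips:** the tops of both leaves sit about 2 mm above their rest height. That fits the groove; riding on the slide's top would be about 4 mm.
- **Slide position:** its rear end measures at x = -38 mm of the stage, the home position.
- **Bench:** the gripper was open, clear and at near-zero force, and by eye the other things had not moved.

**Forces:** the wrist force reached about 14 N while the slide was being pushed under the clips, of which about 8 N was along the push. That is at the top of the stated 2 to 8 N.

**Disagreement:** wrist-camera heights read 1 to 1.5 mm high, and its sideways readings were about 1 mm off. I lined the slide up against the rail in the picture instead.

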